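Fit the filter panel under its lip and hang up the lift key

TASK

Put the loose filter panel back into the sloping bay of the air unit: tuck its one edge under the lip along the bay's lower side, then lower the opposite edge until the panel lies flat and fully home in the recess, handle upward. Hang the lift key by its ring eye on the slanting peg of the stand, so that it hangs free. Let go of both, and do not knock over or push away the bottle and the beaker that stand between the things.

Things in the scene. Friction and masses are not known exactly. Their poses are not given: they have to be found in the camera images.
- bay: Grey recess fixed on the 25 degree sloping top of a white air unit (146 mm wide, 150 deep, 96 high). Origin: centre of the recess floor, on which the panel lies, about 74 mm above the bench. x points up the slope, away from the robot; y across; z square out of the floor. Recess 124 mm along x, 118 along y; walls at the sides and upper end 8 mm high; lip at the lower end. It does not move.
- lip (a point): Middle of the lip's free edge, on its underside, 13 mm above the bay's floor. The lip runs across the whole lower end of the bay and covers its last 14 mm (bay x = -62 to -48 mm), leaving a slot 13 mm high beneath it. The lip is 5 mm thick. Axes as the bay's.
- panel_center (a point): Loose filter panel, 0.14 to 0.26 kg: white plate 120 mm along x, 110 along y, 6 thick; in the middle of its top a black bar handle, 60 mm along y, 14 thick along x, the bar from 24 to 36 mm above the underside. Same if turned half round. It lies handle up. This point: 18 mm above the centre of the underside, z out of the handle side. In the bay the 120 mm side goes up the slope.
- key_center (a point): Loose lift key, 0.07 to 0.13 kg, 165 mm long, lying flat, grip up: steel shank 12 mm wide, 8 thick, along x; ring eye at its +x end, T end 40 mm wide at the other; in the middle a black raised grip, 60 mm along x, 14 wide along y, its top 28 mm above the underside. This point: middle of the grip, 14 mm above the underside; z out of the grip side.
- key_eye (a point): Centre of the key's ring eye, 85 mm along x from the middle of the grip and 4 mm above the underside. Ring 48 mm outside, hole 30 mm, 8 mm thick; the hole's axis is the key's z.
- peg: Round peg, 9 mm thick, 50 mm long, near the top of an upright post (16 mm thick, 192 mm high, round foot 110 mm across). Origin: its root, on the front of the post, 180 mm above the bench. z points along the peg to its free end, up and toward the robot, 30 degrees from vertical; x square to it, up and away from the robot; y level. It does not move.
- bottle: Closed bottle with a blue cap, 69 mm wide, 128 mm tall, standing loose between the air unit and the stand; origin at the centre of its foot. To be left standing in its place.
- beaker: Empty beaker, 57 mm wide, 68 mm tall, standing loose among the things; origin at the centre of its foot. To be left standing in its place.
Not all that is in view belongs to the job. What is shaped like the part that bears peg but orange is not meant.

How it is judged (in metres and radians):
At the end, for the whole second after the job is handed in: Panel flat in the bay (0.05 rad, within 3.5 mm of the floor, centred to 6 mm along and 8 mm across the slope), edge under the lip; key hanging, peg through its eye (eye centre within 16 mm of the peg's axis), long axis within 0.6 rad of upright; both released, at rest (x of panel_center in the frame of bay between -0.006 and 0.006 m and y of panel_center in the frame of bay between -0.008 and 0.008 m and z of panel_center in the frame of bay between 0.014 and 0.0215 m and angle between the z axis of panel_center and the z axis of bay, either way round below 0.05 rad and angle between the x axis of panel_center and the x axis of bay, either way round below 0.12 rad and x of key_eye in the frame of peg between -0.016 and 0.016 m and y of key_eye in the frame of peg between -0.016 and 0.016 m and z of key_eye in the frame of peg between -0.005 and 0.05 m and angle between key_center's own x axis and vertical below 0.6 rad and linear speed of panel below 0.03 m/s and linear speed of key below 0.05 m/s); the robot touches nothing.
It fails at once if bottle knocked over or pushed more than 40 mm (distance of bottle from where it was at the start of the episode above 0.04 m or angle between bottle's own z axis and vertical above 0.5 rad).
It fails at once if beaker knocked over or pushed more than 40 mm (distance of beaker from where it was at the start of the episode above 0.04 m or angle between beaker's own z axis and vertical above 0.5 rad).
It also fails if it takes over 72 s, if anything falls off the work surface, if the arm or the gripper's body presses on something with over 40 N, if the wrist force passes 120 N, or if a joint passes its speed limit or range.

ROBOT

A 6-joint arm with a two-finger parallel gripper is mounted at the origin on a cart in front of the work surface, level with it; the furniture and walls round the work are solid. World frame = base frame: x ahead of the robot, y to its left, z up, the work surface at z = 0. Lengths are in mm, angles in rad, forces in N, time in s.
With the tool pointing down it reaches from about 350 to 875 mm from the base axis. Payload 4.2 kg.
Tool frame: the origin (TCP) lies at the very end of the fingers, on their centre line; the grasp point (between the pads) lies 19 mm behind it (arm.grasp_offset is the distance from the TCP to the grasp point, in mm); z points along the fingers, y is the direction in which the jaws open and shut (so a half turn about z gives the same grasp; the last joint's range is limited). The gripper opens to 85 mm and grips with 20 to 120 N. Pads are 22 mm wide; open, the fingers measure 114 mm over their backs; the gripper's body (76 mm by 85 mm) begins 54 mm behind the grasp point. The pads swing forward as they close: fully open they stand 13 mm farther back than shut.
Start: joints at [1.385, 0.385, 0.008, 0, -1.194, -0.259], TCP at [268.89, 564.179, 231.312] pointing down, gripper open.
Joint ranges: [-3.14, 3.14], [-1.21, 2.06], [-1.07, 1.41], [-3.16, 2.05], [-2.99, -0.16], [-3.1, 3.1]. Speed limits (rad/s): [2.79, 2.79, 3.14, 3.14, 3.14, 3.14].

INTERFACE

Orientations are given as a unit quaternion [x, y, z, w].
In Python, from bench import arm gives the robot as it stands.
- The arm moves only by the tool arm_command, never from a script. Its argument "commands" is one flat list of numbers, 4 for each row, row after row: the shift along the tool's x, y, z in m, then the turn about the tool's z in degrees. In form: [tx, ty, tz, roll, tx, ty, tz, roll, ...]. A call has exactly 5 rows; each row shifts and turns the pose as measured when the row begins, along the tool's axes as they then stand; what a row does not reach is not made up. A row lasts 1/10 s, in which the tool goes at most 50 mm and 8.59 degrees, less where a joint would pass 70% of its speed; a pose out of reach is approached as far as the arm can. A call with a gripper value outside its range is refused whole. "jaw" is the opening, from 0 (shut) to 1 (fully open), set as the call begins (left out, the last holds). The fingers move at their own pace and stop on an object; the grip force is fixed at half the most. Time passes only in rows, so rows that do not move let the fingers close, or fill a call up. It gives the time, the measured TCP pose, the force and the opening at its end, in the units of the state.
- arm.read_state(): the state, without advancing time (a new reading comes with each control period).
- arm.get_image(name): name is "side" or "top"; returns the picture (480x640x3 uint8, red, green, blue); there is no depth.
- arm.camera_info(name): a dict with "camera_matrix" (3x3 intrinsics, pixels), "world_from_camera" (4x4, takes a point from camera to world coordinates). Camera axes: x right, y down, z forward; pixel columns grow to the right and rows downward; lengths in mm; the calibration is good to about 2 mm. A picture is of the moment at which its call begins. camera_info takes no time and is no camera call.
- arm.job_done(): hands the job in, once; it reports no verdict.
Trained networks look in the newest picture that a camera, given by its name, has taken for a name from the list of things; names that differ only in an ending like _2 or _b are one class to them, and where a whole thing is asked for, a point or a joint stands for the part that bears it (a point fixed in the world has none). Each returns a list of dicts, best first, with "confidence" (0 to 1); they miss things now and then, are a little off and sometimes report something else, mostly with a low value. They report only what shows in the picture. A call takes as long as a camera call. They do not tell look-alikes from the thing itself.
- arm.regions_of(camera, target): "mask" (480x640 bool, what is visible of it).
- arm.place_of(camera, target): "centre" ([x, y, z] in mm, in the coordinates of the camera as it stood for that picture, good to about 4 mm: a listed point, or the origin of a listed thing).
The state is a dict: "clock": time; "joints": joint angles; "joint_vel": joint speeds; "joint_efforts": joint torques, N m; "position": TCP position; "ee_rot": TCP orientation; "contact_force": force on the tool from outside, world axes, zero at the start; "wrist_torque": the same for the moment, N m; "gripper_width": finger opening in mm.
Only numpy, scipy, OpenCV 4.12 (cv2) and the standard library are available. Lean on these libraries where they do the work, as an engineer would, in place of code of your own. Each camera call takes 0.05 s, during which the arm holds its last target.

## Working session

There is one attempt and no reset: what is moved stays moved. The work goes in short steps, Python scripts to look and compute and a tool call to move; the robot and the scene stay as the last step left them, time stands still between calls to the robot, and variables do not carry over. Pictures are saved under pics/ and viewed, and the job is handed in when it is done.

Besides the shell and the picture viewer there is one more tool, called after "Call:" as name(argument=value, ...) on one line, values as JSON. arm_command: Moves the arm, as the interface text tells. Its arguments: {"type":"object","properties":{"commands":{"type":"array"},"jaw":{"type":"number"}},"required":["commands"]}

```bash
ls; mkdir -p pics; python3 - <<'E'
from bench import arm
import cv2
for n in ("side","top"):
    im=arm.get_image(n); cv2.imwrite(f"pics/{n}0.png",im[:,:,::-1])
    ci=arm.camera_info(n); print(n,ci)
print(arm.read_state())
E
```

```text
pics
side {'camera_matrix': array([[579.98851498,   0.        , 318.66901371],
       [  0.        , 579.98851498, 239.2528671 ],
       [  0.        ,   0.        ,   1.        ]]), 'world_from_camera': array([[ 9.18739486e-01, -2.22881838e-01,  3.25946995e-01,
         1.04402158e+02],
       [-3.94312172e-01, -5.61493577e-01,  7.27490806e-01,
        -1.21727718e+03],
       [ 2.08726559e-02, -7.96899397e-01, -6.03751342e-01,
         8.94060107e+02],
       [ 0.00000000e+00,  0.00000000e+00,  0.00000000e+00,
         1.00000000e+00]])}
top {'camera_matrix': array([[543.06392153,   0.        , 310.38217836],
       [  0.        , 543.06392153, 233.20785912],
       [  0.        ,   0.        ,   1.        ]]), 'world_from_camera': array([[-2.00413209e-02, -9.96328646e-01,  8.32320554e-02,
         4.09711403e+02],
       [-9.99765014e-01,  2.06590158e-02,  6.56667330e-03,
        -2.89616032e+02],
       [-8.26205706e-03, -8.30808922e-02, -9.96508557e-01,
         1.20768345e+03],
       [ 0.00000000e+00,  0.00000000e+00,  0.00000000e+00,
         1.00000000e+00]])}
{'clock': 0.1, 'joints': array([ 1.38460432e+00,  3.85500341e-01,  6.77106342e-03, -4.50438379e-04,
       -1.19398169e+00, -2.58564445e-01]), 'joint_vel': array([ 0.00024885, -0.00167604,  0.00369538,  0.0006503 ,  0.00048208,
        0.00108593]), 'joint_efforts': array([-5.66149756e-04, -3.93321025e+01,  1.88928473e+01,  4.19796824e+00,
       -2.63265581e-03,  5.31983673e-06]), 'position': array([268.67646091, 563.73448559, 230.31954034]), 'ee_rot': array([ 9.75356898e-01, -2.20630827e-01, -1.74567414e-04,  9.64267144e-04]), 'contact_force': array([-0.15080945, -0.42216969, -0.23413894]), 'wrist_torque': array([-0.0057811 , -0.03966989, -0.06496941]), 'gripper_width': 85.62087723133216}
```

View pics/side0.png

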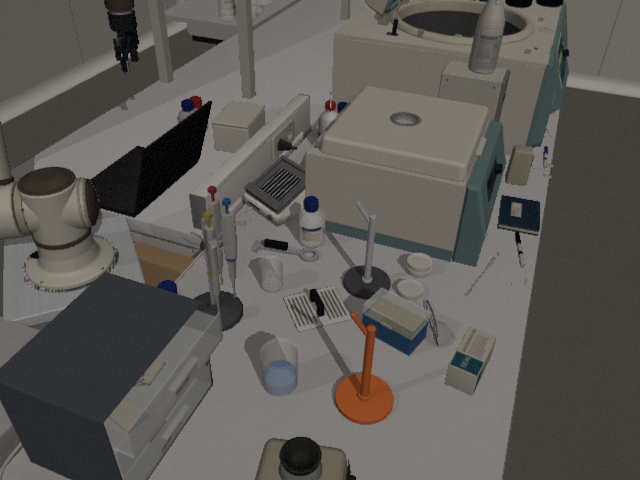

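View pics/top0.png

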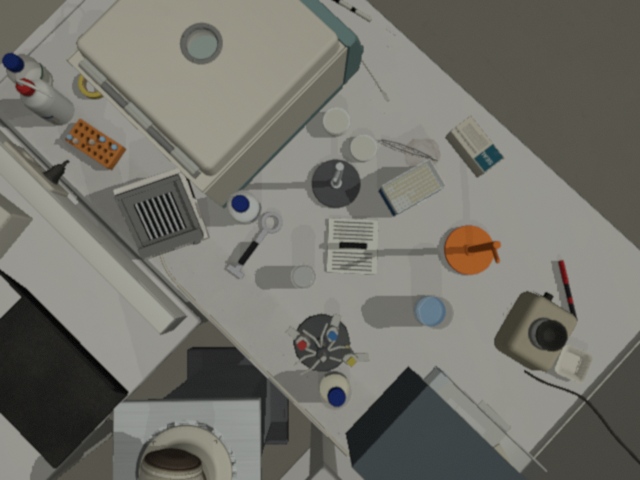

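```bash
python3 - <<'E'
from bench import arm
import numpy as np
for n in ("side","top"):
    W=arm.camera_info(n)['world_from_camera']
    for t in ("bay","lip","panel_center","key_center","key_eye","peg","bottle","beaker"):
        for r in arm.place_of(n,t)[:3]:
            print(n,t,round(r['confidence'],2),np.round((W@np.append(r['centre'],1))[:3],1))
print(arm.read_state()['clock'])
E
```

```text
side bay 0.76 [548.7  35.3  71.7]
side bay 0.74 [ 615.4 -334.   181.4]
side lip 0.89 [499.8  17.4  64.5]
side panel_center 0.98 [ 482.8 -372.6   21.7]
side key_center 0.76 [ 471.4 -142.7   14.2]
side key_center 0.65 [548.9  35.3  77.3]
side key_eye 0.61 [ 537.8 -191.8    6.3]
side peg 0.59 [ 462.4 -626.9  179.6]
side peg 0.41 [ 615.8 -333.   181. ]
side bottle 0.63 [ 570.8 -137.8    1.3]
side beaker 0.7 [ 415.7 -261.8    3.6]
top bay 0.56 [548.5  38.5  70.4]
top lip 0.93 [500.2  17.6  68.2]
top panel_center 0.7 [ 480.4 -372.3   19.5]
top panel_center 0.17 [ 465.4 -143.1   14.6]
top key_center 0.74 [ 466.8 -141.4   12.5]
top key_center 0.74 [549.3  37.   74.9]
top key_eye 0.57 [ 536.4 -194.2    5.2]
top peg 0.47 [ 461.8 -628.8  180.2]
top peg 0.44 [ 612.6 -334.9  178.3]
top bottle 0.78 [ 567.9 -141.5    2. ]
top beaker 0.84 [ 411.2 -265.1    1.8]
0.9
```

The side view shows two stands: a grey one with foot at about (367,281) and an orange one at about (364,398). The grey one is meant and the orange one is a decoy. The panel is near (317,305), the key near (285,248), the bottle at (312,225), the beaker at (271,272) and the bay near (280,187). I'll confirm these in crops and measure the directions.

```bash
python3 - <<'E'
from bench import arm
import cv2,numpy as np
t=arm.get_image("top"); s=arm.get_image("side")
a=cv2.resize(t[140:300,100:380],None,fx=2.85,fy=2.85,interpolation=cv2.INTER_CUBIC)[:,:798]
b=cv2.resize(s[140:340,190:430],None,fx=3,fy=3,interpolation=cv2.INTER_CUBIC)
cv2.imwrite("pics/t1.png",a[:,:,::-1]);cv2.imwrite("pics/s1.png",b[:,:,::-1])
for n in("top","side"):
  for tt in("panel_center","key_center","peg","bay"):
    for i,r in enumerate(arm.regions_of(n,tt)[:2]):
        m=r['mask'].astype(np.uint8); c=cv2.findContours(m,0,2)[0]; c=max(c,key=cv2.contourArea)
        print(n,tt,round(r['confidence'],2),m.sum(),cv2.minAreaRect(c))
E
```

```text
top panel_center 0.64 2677 ((352.76416015625, 246.0704345703125), (50.82876968383789, 54.011375427246094), 2.6630008220672607)
top key_center 0.69 755 ((256.3243103027344, 243.94593811035156), (21.622060775756836, 74.6309814453125), 35.53767776489258)
top peg 0.63 47 ((335.6999816894531, 175.89999389648438), (4.427187919616699, 10.75174331665039), 18.43494987487793)
top peg 0.58 91 ((495.6177062988281, 255.4706268310547), (15.764815330505371, 6.305926322937012), 75.96376037597656)
top bay 0.76 4781 ((159.00001525878906, 216.5), (72.09735107421875, 70.80989074707031), 69.44395446777344)
side panel_center 0.96 1953 ((316.5882568359375, 307.8529968261719), (38.80569839477539, 59.421226501464844), 75.96376037597656)
side panel_center 0.72 637 ((285.3494873046875, 249.68260192871094), (66.51203918457031, 14.805635452270508), 10.885527610778809)
side key_center 0.91 647 ((285.4573974609375, 249.63693237304688), (66.31764221191406, 15.265091896057129), 10.954063415527344)
side peg 0.69 165 ((358.34002685546875, 323.1199951171875), (26.600000381469727, 6.800000190734863), 53.13010025024414)
side peg 0.56 91 ((362.73529052734375, 211.5587921142578), (20.579830169677734, 4.801960468292236), 59.03623962402344)
```

View pics/t1.png

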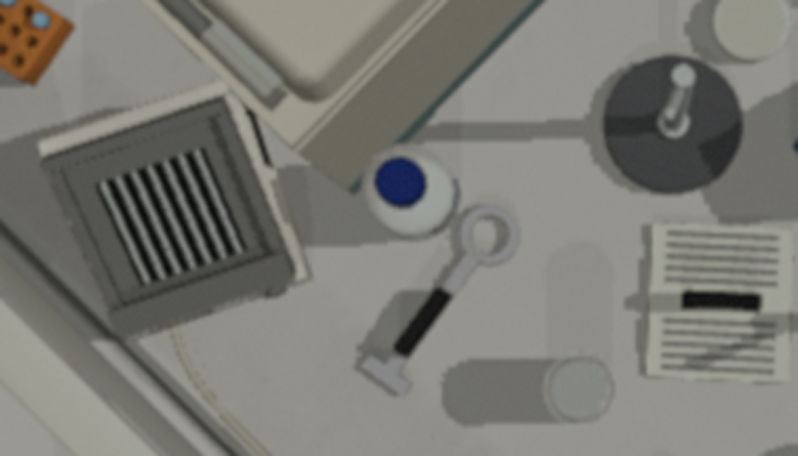

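View pics/s1.png

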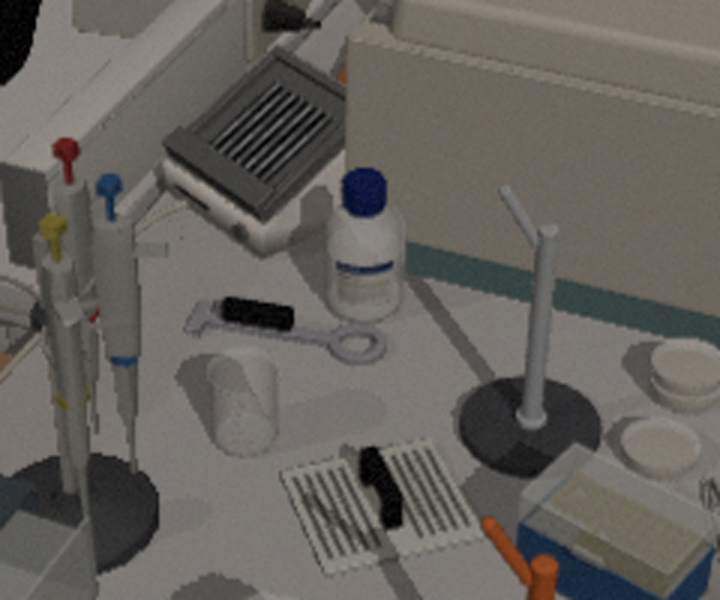

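```bash
cat > h.py <<'E'
from bench import arm
import numpy as np,cv2
def ray(n,u,v,z):
    c=arm.camera_info(n);K=c['camera_matrix'];W=c['world_from_camera']
    d=W[:3,:3]@np.linalg.solve(K,[u,v,1]);o=W[:3,3];return o+d*(z-o[2])/d[2]
def proj(n,P):
    c=arm.camera_info(n);K=c['camera_matrix'];W=np.linalg.inv(c['world_from_camera'])
    p=K@(W@np.append(P,1))[:3];return p[:2]/p[2]
E
python3 - <<'E'
from h import *
np.set_printoptions(precision=1,suppress=True)
tip=ray("side",358.5,203.0,223);print("tip",tip)
s=arm.get_image("side");t=arm.get_image("top")
a=cv2.resize(s[190:300,320:420],None,fx=6,fy=6,interpolation=2)[:600]
b=cv2.resize(t[150:225,290:390],None,fx=8,fy=8,interpolation=2)
cv2.imwrite("pics/peg_s.png",a[:,:,::-1]);cv2.imwrite("pics/peg_t.png",b[:,:,::-1])
for th in(160,180,200): 
  th=np.deg2rad(th);P=np.array([614,-333.5,180])+np.array([np.cos(th)*25,np.sin(th)*25,43.3]);print(th,P,proj("side",P),proj("top",P))
print(proj("top",[614,-333.5,180]),proj("side",[614,-333.5,180]))
# panel corners
E
```

```text
tip [ 593.8 -323.9  223. ]
2.792526803190927 [ 590.5 -324.9  223.3] [357.3 203.5] [332.1 179.2]
3.141592653589793 [ 589.  -333.5  223.3] [358.5 205.7] [336.8 179.9]
3.490658503988659 [ 590.5 -342.1  223.3] [361.  207.7] [341.4 179. ]
[335.6 171.1] [367.7 220.2]
```

View pics/peg_s.png

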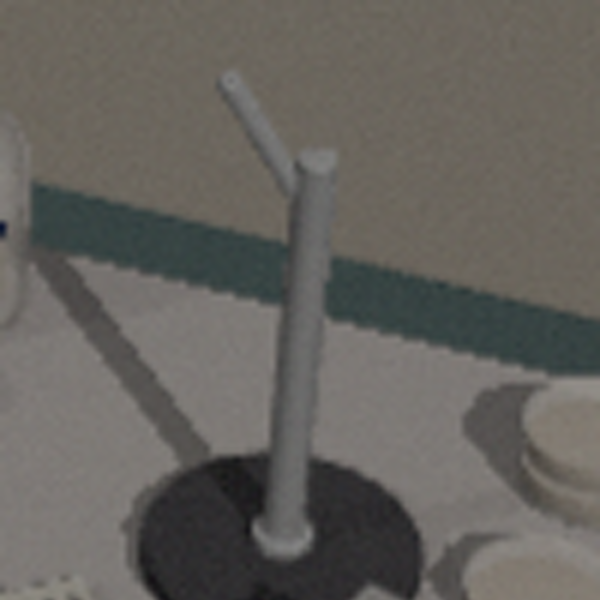

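View pics/peg_t.png

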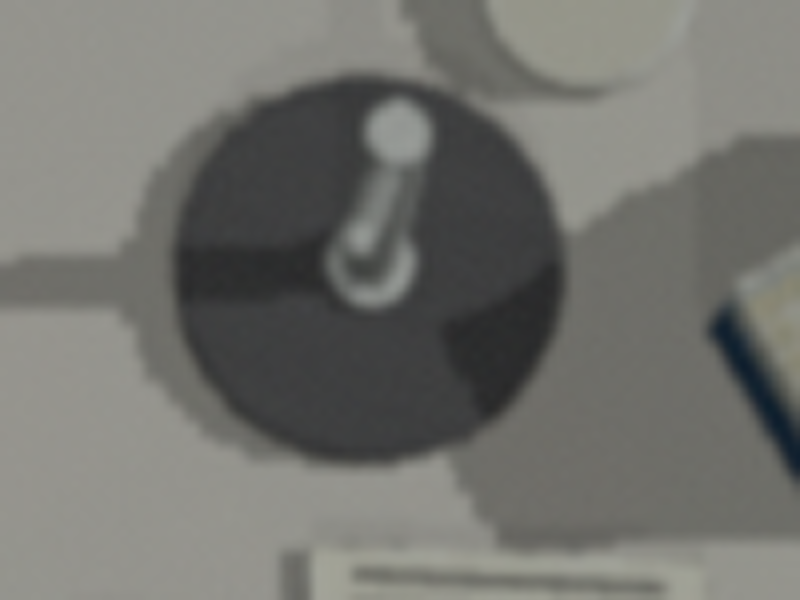

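```bash
python3 - <<'E'
from h import *
np.set_printoptions(precision=1,suppress=True)
print("post top",ray("top",339.6,166.3,192),ray("side",320+318/6,190+160/6,192))
print("tip",ray("top",335.2,179.8,223),ray("side",320+230/6,190+80/6,223))
# panel corners from crop t1 (scale 2.85, off 100,140)
f=lambda u,v,z:ray("top",100+u/2.85,140+v/2.85,z)
C=[f(*c,6) for c in((654,222),(794,228),(784,382),(647,377))]
print("panel",C, np.mean(C,0)); 
h=[f(683,300,36),f(760,302,36)];print("handle",h,np.mean(h,0))
k=[f(444,292,28),f(402,352,28)];print("key grip ends",k,np.mean(k,0)); e=f(487,234,8);print("eye",e)
print("bay recess corners approx")
for c in((62,165),(215,100),(280,255),(118,312)):print(c,f(*c,85))
print("unit outer", [f(*c,z) for c,z in(((40,148),96),((232,85),96))])
# bay from lines: stripes
s=arm.get_image("side")
t=arm.get_image("top")
b=cv2.resize(t[165:265,100:215],None,fx=6,fy=6,interpolation=2)
cv2.imwrite("pics/bay_t.png",b[:,:,::-1])
E
```

```text
post top [ 620.6 -340.8  192. ] [ 621.9 -341.   192. ]
tip [ 589.3 -330.6  223. ] [ 593. -325.  223.]
panel [array([ 543.4, -324.9,    6. ]), array([ 536.4, -433.9,    6. ]), array([ 416.8, -422.5,    6. ]), array([ 422.8, -316.7,    6. ])] [ 479.9 -374.5    6. ]
handle [array([ 480.1, -344.6,   36. ]), array([ 477.4, -402.8,   36. ])] [ 478.8 -373.7   36. ]
key grip ends [array([ 490.5, -162.5,   28. ]), array([ 445.3, -130. ,   28. ])] [ 467.9 -146.2   28. ]
eye [ 536.5 -194.4    8. ]
bay recess corners approx
(62, 165) [585.8 110.8  85. ]
(215, 100) [631.7  -1.7  85. ]
(280, 255) [516.1 -49.2  85. ]
(118, 312) [476.9  69.   85. ]
unit outer [array([596.9, 123.1,  96. ]), array([640.3, -16.9,  96. ])]
```

View pics/bay_t.png

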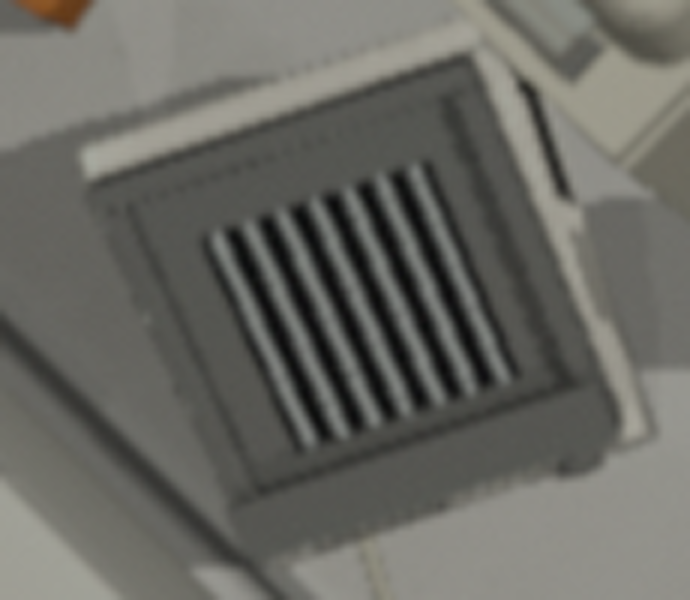

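```bash
python3 - <<'E'
from h import *
np.set_printoptions(precision=1,suppress=True)
f=lambda u,v,z:ray("top",100+u/6,165+v/6,z)
def L(a,b,z):
    A,B=f(*a,z),f(*b,z);d=A-B;print(A,B,np.linalg.norm(d),"yaw",np.degrees(np.arctan2(-d[0],d[1])),(A+B)/2)
L((260,491),(572,384),70)      # lip free edge
L((125,205),(448,95),107.5)
L((90,190),(470,60),109)
L((208,235),(433,162),90);L((302,450),(518,376),61)
# predicted corners
for yaw in(20,22,24):
    y=np.deg2rad(yaw);s,c=np.sin(np.deg2rad(25)),np.cos(np.deg2rad(25))
    X=np.array([c*np.cos(y),c*np.sin(y),s]);Y=np.array([-np.sin(y),np.cos(y),0]);Z=np.cross(X,Y)
    O=np.array([548.5,37,74])
    for p in((-48,59,18),(-48,-59,18),(62,59,8),(62,-59,8)):
        q=proj("top",O+p[0]*X+p[1]*Y+p[2]*Z);print(yaw,p,(q-[100,165])*6)
E
```

```text
[483.3  69.7  70. ] [518.7 -39.9  70. ] 115.20251535931739 yaw 17.890485480750964 [501.   14.9  70. ]
[579.7 104.7 107.5] [615.3  -5.9 107.5] 116.12286472073185 yaw 17.873574620084405 [597.5  49.4 107.5]
[584.8 116.2 109. ] [627.  -13.8 109. ] 136.58210454220912 yaw 17.963750121736542 [605.9  51.2 109. ]
[571.3  82.   90. ] [595.1   3.9  90. ] 81.70032988449101 yaw 17.00553892414337 [583.2  42.9  90. ]
[498.1  57.8  61. ] [522.8 -18.8  61. ] 80.43073268817594 yaw 17.88057638053324 [510.4  19.5  61. ]
20 (-48, 59, 18) [245.1 499.8]
20 (-48, -59, 18) [560.7 378.6]
20 (62, 59, 8) [108.  210.3]
20 (62, -59, 8) [432.1  86.7]
22 (-48, 59, 18) [251.9 503.3]
22 (-48, -59, 18) [563.3 371.3]
22 (62, 59, 8) [105.  217.9]
22 (62, -59, 8) [424.9  83.2]
24 (-48, 59, 18) [258.8 506.6]
24 (-48, -59, 18) [565.7 363.9]
24 (62, 59, 8) [102.3 225.6]
24 (62, -59, 8) [417.6  80. ]
```

```bash
python3 - <<'E'
from h import *
np.set_printoptions(precision=1,suppress=True)
s=arm.get_image("side")
b=cv2.resize(s[150:230,240:320],None,fx=7.5,fy=7.5,interpolation=2)
yaw=18
y=np.deg2rad(yaw);sn,c=np.sin(np.deg2rad(25)),np.cos(np.deg2rad(25))
X=np.array([c*np.cos(y),c*np.sin(y),sn]);Y=np.array([-np.sin(y),np.cos(y),0]);Z=np.cross(X,Y)
tt=arm.get_image("top");b2=cv2.resize(tt[165:245+20,100:200+15],None,fx=6,fy=6,interpolation=2)
for O,col in((np.array([548.,32.5,74]),(255,0,0)),(np.array([548.5,37,74]),(0,255,0))):
  for n,im,off,k in(("side",b,(240,150),7.5),("top",b2,(100,165),6)):
    pts=[(-48,59,18),(-48,-59,18),(62,-59,8),(62,59,8)]
    q=np.array([(proj(n,O+p[0]*X+p[1]*Y+p[2]*Z)-off)*k+k/2 for p in pts]).astype(int)
    cv2.polylines(im,[q],True,col,1)
    pts=[(62,59,0),(62,-59,0),(-48,-59,0),(-48,59,0)]
    q=np.array([(proj(n,O+p[0]*X+p[1]*Y+p[2]*Z)-off)*k+k/2 for p in pts]).astype(int)
    cv2.polylines(im,[q],True,col,1)
cv2.imwrite("pics/bayfit.png",np.hstack([b[:600],b2[:600]])[:, :, ::-1][:, ::1] if 0 else cv2.resize(np.hstack([b[:600],b2[:600]]),(800,372))[:,:,::-1])
cv2.imwrite("pics/bayfit_s.png",b[:,:,::-1])
E
```

```text
(no output)
```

View pics/bayfit_s.png

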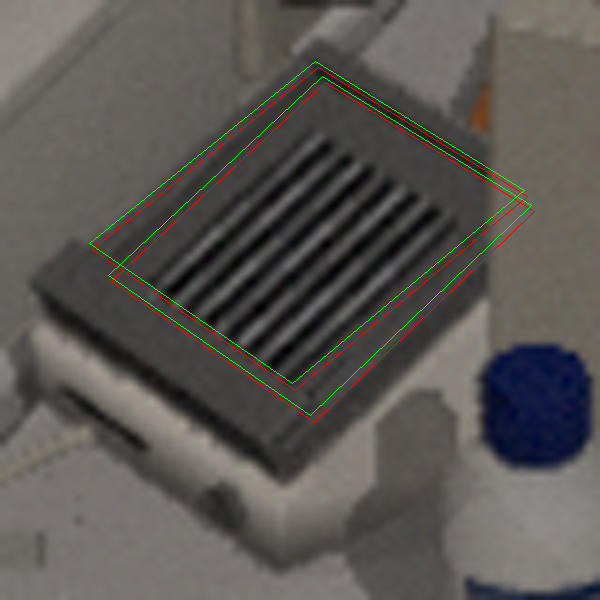

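View pics/bayfit.png

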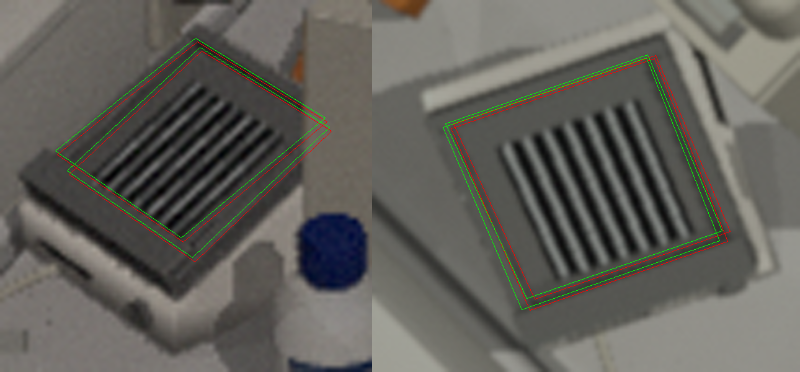

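```bash
python3 - <<'E'
from h import *
np.set_printoptions(precision=1,suppress=True)
def mid(n,pts,off,k):
    P=np.array(pts,float)
    l=np.cross(np.append(P[0],1),np.append(P[2],1));m=np.cross(np.append(P[1],1),np.append(P[3],1))
    x=np.cross(l,m);x=x[:2]/x[2];return ray(n,*(x/k+off),74)
print(mid("side",[(153,296),(288,374),(452,217),(318,138)],np.array((240,150)),7.5))
print(mid("top",[(208,235),(433,162),(518,376),(302,450)],np.array((100,165)),6))
E
```

```text
[548.1  32.4  74. ]
[546.8  31.2  74. ]
```

```bash
cat >> h.py <<'E'
from scipy.spatial.transform import Rotation as R
np.set_printoptions(precision=1,suppress=True)
def st():
    s=arm.read_state();M=R.from_quat(s['ee_rot']).as_matrix()
    yaw=np.degrees(np.arctan2(M[1,0],M[0,0]))
    print("t%.1f"%s['clock'],s['position'],"xyaw %.1f"%yaw,"tilt",M[:2,2]*57.3,"F",s['contact_force'],"T",s['wrist_torque'],"w %.1f"%s['gripper_width']);return s,M,yaw
def go(P,yaw_t=None,after=True):
    """tool-frame shift in mm to P; roll needed"""
    s,M,yaw=st();d=np.array(P,float)-s['position']
    print("shift now",M.T@d,"|d|",np.linalg.norm(d))
    if yaw_t is not None:
        r=(yaw-yaw_t+180)%360-180; print("roll",r,"shift if rolled first",(M@R.from_euler('z',r,degrees=True).as_matrix()).T@d)
E
python3 -c "
from h import *
go([468,-145,150],-35.5)"
```

```text
t1.7 [268.9 564.2 231.3] xyaw -25.5 tilt [-0.  0.] F [0.4 0.4 0.3] T [-0.  0.  0.] w 85.7
shift now [484.9 554.5  81.3] |d| 741.0951342792196
roll 10.013895219709838 shift if rolled first [573.9 461.7  81.3]
```

Call:
arm_command(commands=[0.012,0.014,0,0,0.024,0.028,0,0,0.024,0.028,0,0,0.024,0.028,0,0,0.024,0.028,0,0], jaw=0.6)

```text
clock: 2.2
position: [312.4, 403.0, 229.7]
ee_rot: [0.976, -0.218, 0.0, -0.0]
contact_force: [0.0, 0.5, -0.1]
gripper_width: 51.2
```

Call:
arm_command(commands=[0.026,0.03,0,0,0.026,0.03,0,0,0.026,0.03,0,0,0.026,0.03,0,0,0.026,0.03,0,0])

```text
clock: 2.7
position: [367.4, 204.5, 230.8]
ee_rot: [0.976, -0.216, 0.001, -0.002]
contact_force: [0.4, 0.9, 0.2]
gripper_width: 51.2
```

Call:
arm_command(commands=[0.026,0.03,0,0,0.026,0.03,0,0,0.026,0.03,0,0,0.026,0.03,0,0,0.026,0.03,0,0])

```text
clock: 3.2
position: [422.9, 5.8, 232.7]
ee_rot: [0.977, -0.215, 0.004, -0.004]
contact_force: [2.2, 0.6, -0.1]
gripper_width: 51.5
```

```bash
python3 -c "
from h import *
go([468,-145,150],-35.5)"
```

```text
t3.2 [422.9   5.8 232.7] xyaw -24.8 tilt [0.5 0.3] F [ 2.2  0.6 -0.1] T [-0. -0. -0.] w 51.5
shift now [103.7 118.8  82.2] |d| 177.81605714200504
roll 10.689191469305115 shift if rolled first [124.   97.5  82.2]
```

Call:
arm_command(commands=[0.022,0.025,0.0,0,0.022,0.025,0.01,0,0.022,0.025,0.02,0,0.022,0.025,0.02,0,0.014,0.016,0.02,0])

```text
clock: 3.7
position: [472.2, -150.5, 165.3]
ee_rot: [0.976, -0.216, 0.011, -0.006]
contact_force: [0.5, 0.5, 1.0]
gripper_width: 51.3
```

Call:
arm_command(commands=[0,0,0.01,5,0,0,0,5,0,0,0,0,0,0,0,0,0,0,0,0])

```text
clock: 4.2
position: [471.3, -153.8, 151.7]
ee_rot: [0.952, -0.305, 0.007, -0.006]
contact_force: [0.2, 1.4, -0.1]
gripper_width: 51.0
```

```bash
python3 -c "
from h import *
go([468,-145,9],-35.5)
im=arm.get_image('top');cv2.imwrite('pics/k1.png',cv2.resize(im[140:300,170:380],None,fx=3.5,fy=3.5,interpolation=2)[:,:,::-1])
im=arm.get_image('side');cv2.imwrite('pics/k1s.png',cv2.resize(im[140:320,190:400],None,fx=3.3,fy=3.3,interpolation=2)[:,:,::-1])"
```

```text
t4.2 [ 471.3 -153.8  151.7] xyaw -35.5 tilt [1.  0.4] F [ 0.2  1.4 -0.1] T [-0.  0. -0.] w 51.0
shift now [ -9.3  -3.1 142.7] |d| 143.05346263195045
roll 0.03469524860793172 shift if rolled first [ -9.3  -3.1 142.7]
```

View pics/k1.png

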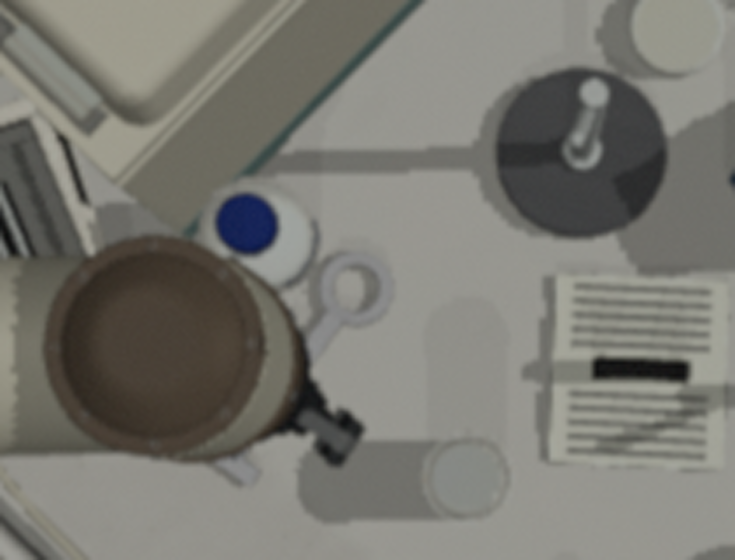

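View pics/k1s.png

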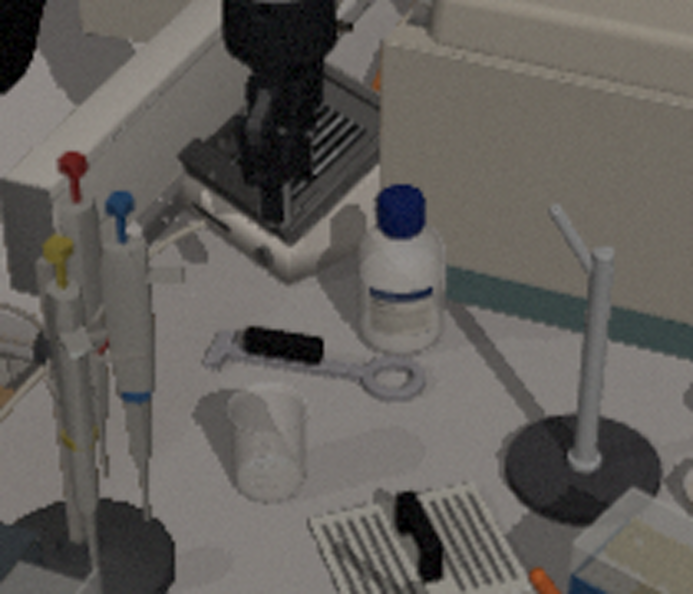

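Call:
arm_command(commands=[-0.012,-0.003,0.0,0,-0.005,0,0.02,0,0,0,0.03,0,0,0,0.025,0,0,0,0.02,0])

```text
clock: 4.8
position: [462.7, -137.5, 59.5]
ee_rot: [0.953, -0.303, 0.014, -0.008]
contact_force: [-0.0, -0.7, -0.8]
gripper_width: 51.4
```

```bash
python3 -c "
from h import *
go([464.5,-143.5,7],-35.5)"
```

```text
t4.8 [ 462.7 -137.5   59.5] xyaw -35.2 tilt [1.8 0.4] F [-0.  -0.7 -0.8] T [-0.   0.1 -0. ] w 51.4
shift now [ 3.8  5.1 52.5] |d| 52.874013778178636
roll 0.2644286185261251 shift if rolled first [ 3.8  5.1 52.5]
```

Call:
arm_command(commands=[0.004,0.005,0.015,0,0,0,0.015,0,0,0,0.012,0,0,0,0.006,0,0,0,0.0,0])

```text
clock: 5.3
position: [461.0, -140.4, 8.9]
ee_rot: [0.954, -0.3, 0.012, -0.008]
contact_force: [-0.2, 0.1, 0.5]
gripper_width: 51.1
```

```bash
python3 -c "
from h import *
go([464.5,-143.5,7],-35.5)"
```

```text
t5.3 [ 461.  -140.4    8.9] xyaw -35.0 tilt [1.6 0.4] F [-0.2  0.1  0.5] T [-0.   0.1  0. ] w 51.1
shift now [4.6 0.6 1.9] |d| 5.0351456996977575
roll 0.5330586522025555 shift if rolled first [4.6 0.5 1.9]
```

Aligned across the grip, so I'll close.

Call:
arm_command(commands=[0.004,0,0.001,0,0,0,0,0,0,0,0,0,0,0,0,0,0,0,0,0], jaw=0)

```text
clock: 5.8
position: [465.9, -142.3, 10.6]
ee_rot: [0.954, -0.3, 0.014, -0.008]
contact_force: [0.6, 0.6, -0.6]
gripper_width: 12.7
```

Call:
arm_command(commands=[0,0,0,0,0,0,-0.01,0,0,0,-0.03,0,0,0,-0.04,0,0,0,-0.04,0])

```text
clock: 6.3
position: [457.5, -143.3, 130.2]
ee_rot: [0.954, -0.3, 0.007, -0.006]
contact_force: [0.7, 0.6, -1.6]
gripper_width: 12.5
```

```bash
python3 -c "
from h import *
st()
im=arm.get_image('side');cv2.imwrite('pics/k2s.png',cv2.resize(im[120:320,190:400],None,fx=3,fy=3,interpolation=2)[:,:,::-1])"
```

```text
t6.3 [ 457.5 -143.3  130.2] xyaw -35.0 tilt [0.9 0.4] F [ 0.7  0.6 -1.6] T [-0.  -0.1 -0. ] w 12.5
```

View pics/k2s.png

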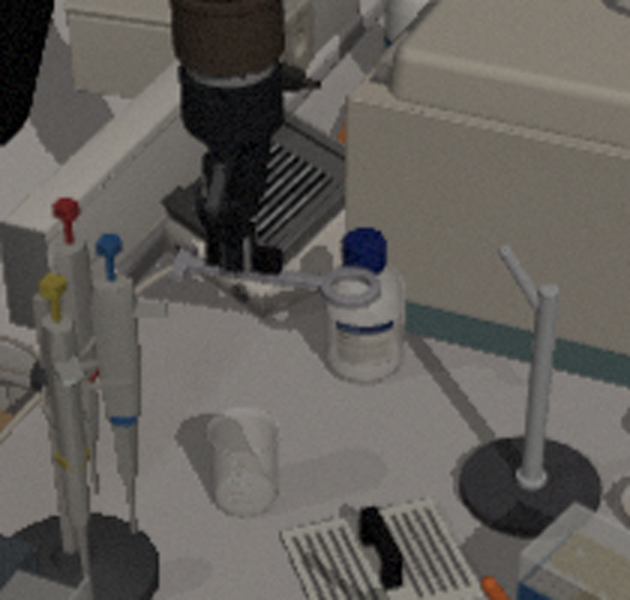

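Call:
arm_command(commands=[0,0,-0.04,0,0,0,-0.04,0,0,0,-0.04,-3,0,0,-0.015,-3,0,0,0,-3])

```text
clock: 6.85
position: [456.5, -145.0, 283.9]
ee_rot: [0.975, -0.221, 0.019, -0.007]
contact_force: [-0.3, -0.2, -0.4]
gripper_width: 12.4
```

```bash
python3 -c "
from h import *
go([512,-288,258],-25)"
```

```text
t6.8 [ 456.5 -145.   283.9] xyaw -25.6 tilt [2.3 0.3] F [-0.3 -0.2 -0.4] T [-0.1  0.1 -0. ] w 12.4
shift now [110.8 105.6  27.3] |d| 155.5388123686821
roll -0.5746374524108546 shift if rolled first [109.8 106.7  27.3]
```

Call:
arm_command(commands=[0.02,0.02,0,0,0.025,0.025,0,0,0.025,0.025,0,0,0.022,0.02,0.005,0,0.01,0.01,0.005,0])

```text
clock: 7.35
position: [506.4, -281.6, 280.9]
ee_rot: [0.976, -0.218, 0.024, -0.008]
contact_force: [-0.1, 0.4, -0.9]
gripper_width: 12.7
```

Call:
arm_command(commands=[0,0,0,0,0,0,0,0,0,0,0,0,0,0,0,0,0,0,0,0])

```text
clock: 7.85
position: [504.6, -280.0, 280.4]
ee_rot: [0.976, -0.218, 0.022, -0.009]
contact_force: [-0.2, 0.8, -0.0]
gripper_width: 12.8
```

```bash
python3 -c "
from h import *
s,M,y=go([512,-288,258],-25) or st()
e=s['position']+M@np.array([87.6,2,6.6]);print('eye',e,proj('side',e),proj('top',e))
for n in('side','top'):
  W=arm.camera_info(n)['world_from_camera'];im=arm.get_image(n)
  for t in('key_eye','peg'):
    for r in arm.place_of(n,t)[:2]:print(n,t,round(r['confidence'],2),(W@np.append(r['centre'],1))[:3])
  a=im[140:240,290:400] if n=='side' else im[130:230,270:380]
  cv2.imwrite('pics/e1%s.png'%n,cv2.resize(a,None,fx=6,fy=6,interpolation=2)[:,:,::-1])
"
```

```text
t7.8 [ 504.6 -280.   280.4] xyaw -25.2 tilt [2.7 0.4] F [-0.2  0.8 -0. ] T [-0.1  0.1  0. ] w 12.8
shift now [ 9.2  4.7 22.7] |d| 24.893751951613517
roll -0.23728718490187362 shift if rolled first [ 9.2  4.7 22.7]
t7.8 [ 504.6 -280.   280.4] xyaw -25.2 tilt [2.7 0.4] F [-0.2  0.8 -0. ] T [-0.1  0.1  0. ] w 12.8
eye [ 583.3 -319.1  277.2] [354.4 180.6] [329.8 177.7]
side key_eye 0.61 [ 584.7 -317.6  279.2]
side peg 0.6 [ 614.2 -335.1  179.6]
side peg 0.43 [ 461.9 -625.2  180.4]
top key_eye 0.7 [ 584.1 -321.6  276.8]
top peg 0.56 [ 615.8 -336.   177.6]
top peg 0.52 [ 460.6 -631.1  179.9]
```

View pics/e1side.png

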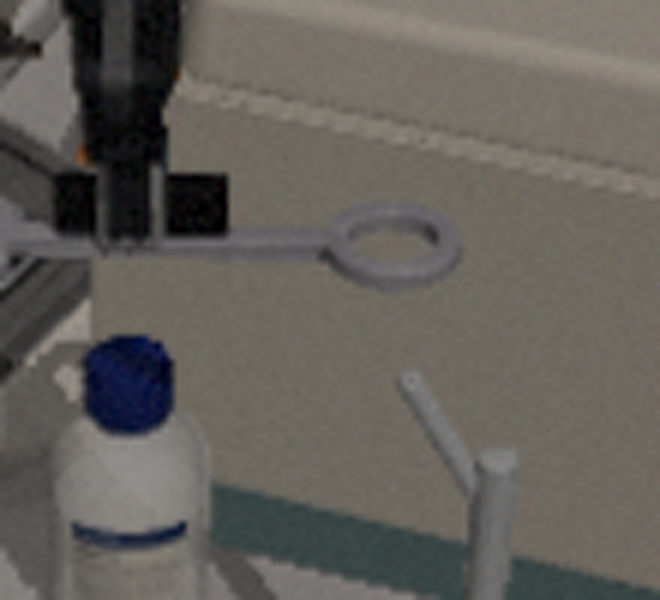

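View pics/e1top.png

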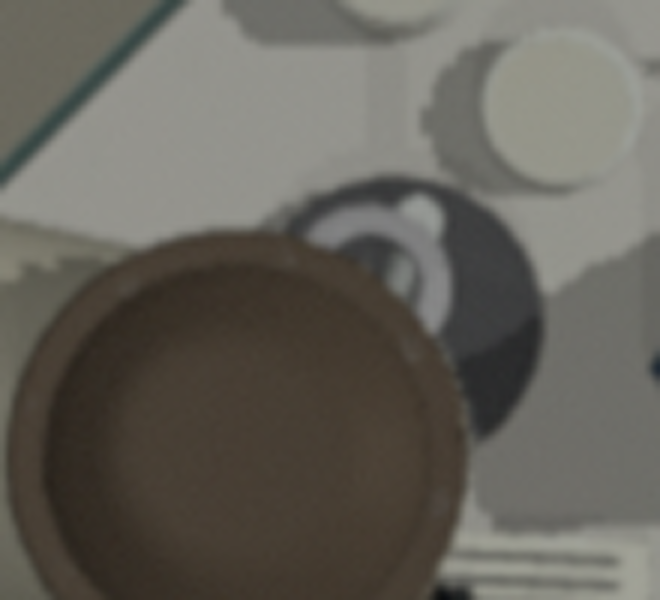

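```bash
python3 -c "
from h import *
s,M,y=st()
e=s['position']+M@np.array([87.6,2,6.6])
for t in([592,-327.5,235],[597,-329,203]): print(M.T@(np.array(t)-e))
"
```

```text
t8.2 [ 504.7 -280.7  280. ] xyaw -25.3 tilt [2.7 0.4] F [-0.6  0.6  0. ] T [-0.   0.2 -0. ] w 12.6
[ 9.4  4.4 42.1]
[13.3  4.4 74.3]
```

Call:
arm_command(commands=[0.005,0.002,0.005,0,0.004,0.002,0.015,0,0,0,0.012,0,0,0,0.008,0,0,0,0,0])

```text
clock: 8.65
position: [513.9, -288.7, 237.5]
ee_rot: [0.976, -0.219, 0.022, -0.009]
contact_force: [-0.5, -0.8, -0.9]
gripper_width: 12.3
```

```bash
python3 -c "
from h import *
s,M,y=st()
e=s['position']+M@np.array([87.6,2,6.6]);print(e)
for t in([592,-327.5,230],[597,-329,203]): print(M.T@(np.array(t)-e))
im=arm.get_image('side');cv2.imwrite('pics/e2.png',cv2.resize(im[150:250,290:400],None,fx=6,fy=6,interpolation=2)[:,:,::-1])
"
```

```text
t8.7 [ 513.9 -288.7  237.5] xyaw -25.3 tilt [2.7 0.4] F [-0.5 -0.8 -0.9] T [0.  0.2 0. ] w 12.3
[ 592.5 -327.8  234.3]
[-0.7  0.   4.3]
[ 3.3 -0.  31.5]
```

View pics/e2.png

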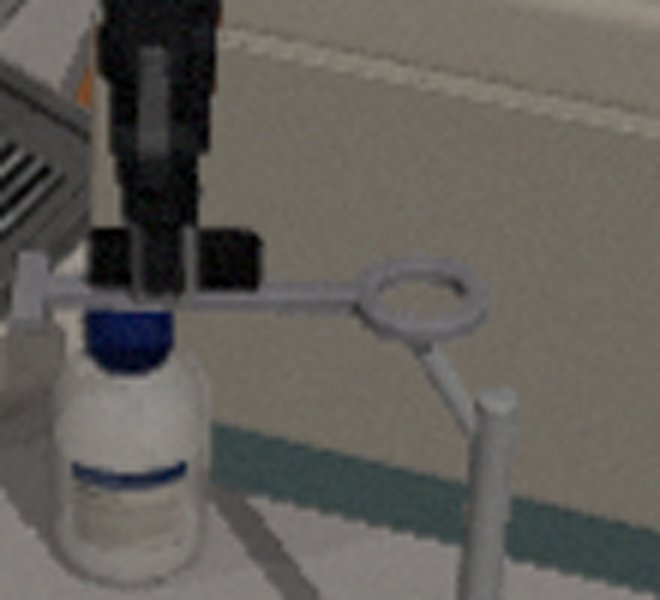

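Call:
arm_command(commands=[0,0,0.006,0,0.001,0,0.006,0,0.001,0,0.006,0,0.001,0,0.006,0,0.001,0,0.006,0])

```text
clock: 9.2
position: [520.7, -290.8, 208.6]
ee_rot: [0.976, -0.218, 0.025, -0.008]
contact_force: [-0.1, 0.2, 0.0]
gripper_width: 12.4
```

```bash
python3 -c "
from h import *
s,M,y=st()
e=s['position']+M@np.array([87.6,2,6.6]);print(e)
for t in([597,-329,203],): print(M.T@(np.array(t)-e))
im=arm.get_image('side');cv2.imwrite('pics/e3.png',cv2.resize(im[150:250,290:400],None,fx=6,fy=6,interpolation=2)[:,:,::-1])
"
```

```text
t9.2 [ 520.7 -290.8  208.6] xyaw -25.3 tilt [3.  0.3] F [-0.1  0.2  0. ] T [0.  0.1 0.1] w 12.4
[ 599.3 -329.9  206. ]
[-2.6  0.3  2.8]
```

View pics/e3.png

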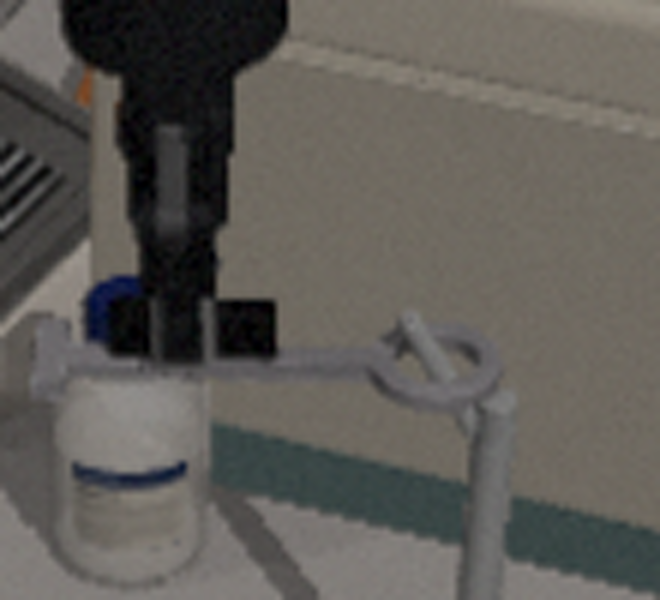

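Call:
arm_command(commands=[-0.003,0,0.002,0,-0.001,0,0.001,0,0,0,0,0,0,0,0,0,0,0,0,0])

```text
clock: 9.75
position: [516.7, -288.7, 203.9]
ee_rot: [0.976, -0.218, 0.024, -0.008]
contact_force: [-1.1, -0.6, -1.2]
gripper_width: 12.4
```

Call:
arm_command(commands=[0,0,0,0,0,0,0,0,0,0,0,0,0,0,0,0,0,0,0,0], jaw=0.6)

```text
clock: 10.25
position: [517.4, -289.1, 205.3]
ee_rot: [0.976, -0.218, 0.026, -0.008]
contact_force: [-0.7, -0.2, -0.2]
gripper_width: 51.7
```

```bash
python3 -c "
from h import *
s,M,y=st()
im=arm.get_image('side');cv2.imwrite('pics/e4.png',cv2.resize(im[150:300,290:420],None,fx=4,fy=4,interpolation=2)[:,:,::-1])
"
```

```text
t10.2 [ 517.4 -289.1  205.3] xyaw -25.3 tilt [3.1 0.3] F [-0.7 -0.2 -0.2] T [-0.   0.1 -0. ] w 51.7
```

View pics/e4.png

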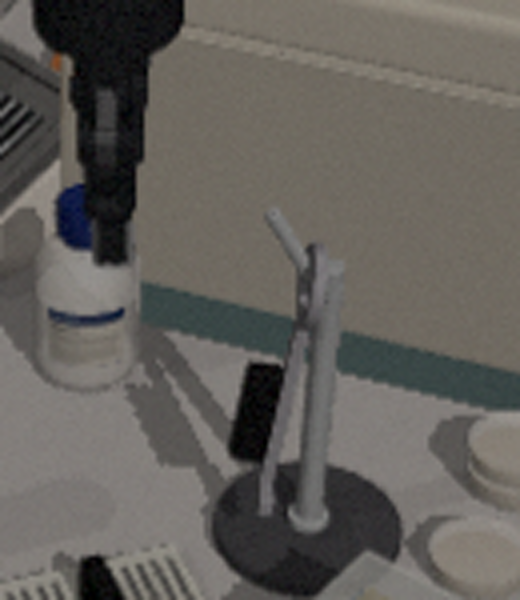

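```bash
python3 -c "
from h import *
go([480,-373,120],-3.6)"
```

```text
t10.3 [ 517.4 -289.1  205.2] xyaw -25.3 tilt [3.1 0.3] F [ 0.   0.3 -0.1] T [0.  0.1 0. ] w 51.5
shift now [-2.  94.  82.8] |d| 125.28723675516433
roll -21.655817482327734 shift if rolled first [-36.5  86.7  82.8]
```

Call:
arm_command(commands=[-0.015,0,0,-7.2,-0.01,0.02,0,-7.2,-0.01,0.025,0,-7.2,0,0.025,0.02,0,0,0.015,0.025,0], jaw=1)

```text
clock: 10.8
position: [476.3, -362.8, 161.4]
ee_rot: [0.999, -0.021, 0.031, -0.001]
contact_force: [-0.6, 0.2, -0.7]
gripper_width: 85.3
```

Call:
arm_command(commands=[0,0,0.015,0,0,0,0,0,0,0,0,0,0,0,0,0,0,0,0,0])

```text
clock: 11.3
position: [476.1, -364.2, 144.3]
ee_rot: [0.999, -0.022, 0.03, -0.001]
contact_force: [0.5, -0.3, 0.0]
gripper_width: 85.8
```

```bash
python3 -c "
from h import *
go([480,-373,60],-3.6)
s,M,y=st()
im=arm.get_image('side');cv2.imwrite('pics/p1.png',cv2.resize(im[180:380,260:460],None,fx=3,fy=3,interpolation=2)[:,:,::-1])"
```

```text
t11.3 [ 476.1 -364.2  144.3] xyaw -2.5 tilt [3.4 0. ] F [ 0.5 -0.3  0. ] T [-0.   0.2 -0. ] w 85.8
shift now [-0.7  8.9 84.4] |d| 84.85133798906736
roll 1.0786646084546874 shift if rolled first [-0.5  8.9 84.4]
t11.3 [ 476.1 -364.2  144.3] xyaw -2.5 tilt [3.4 0. ] F [ 0.5 -0.3  0. ] T [-0.   0.2 -0. ] w 85.8
```

View pics/p1.png

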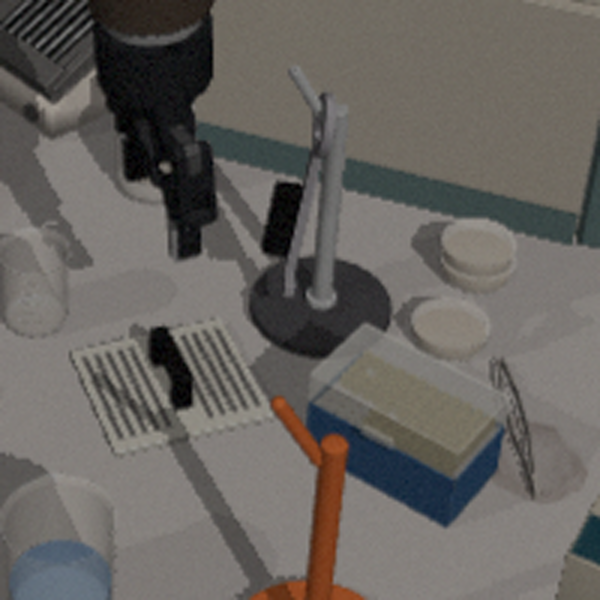

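Call:
arm_command(commands=[0.001,0.005,0.015,1,0,0.004,0.02,0,0,0,0.02,0,0,0,0.02,0,0,0,0.01,0])

```text
clock: 11.85
position: [484.9, -374.7, 58.4]
ee_rot: [0.999, -0.032, 0.034, 0.0]
contact_force: [0.1, -0.5, -0.5]
gripper_width: 85.4
```

```bash
python3 -c "
from h import *
go([481.5,-373,9],-3.6)"
```

```text
t11.8 [ 484.9 -374.7   58.4] xyaw -3.6 tilt [ 3.9 -0.2] F [ 0.1 -0.5 -0.5] T [-0.   0.2 -0. ] w 85.4
shift now [-6.8 -1.4 49.1] |d| 49.54361300318897
roll -0.0434985543372477 shift if rolled first [-6.8 -1.4 49.1]
```

Call:
arm_command(commands=[-0.004,-0.001,0.01,0,-0.003,0,0.015,0,0,0,0.012,0,0,0,0.007,0,0,0,0.002,0])

```text
clock: 12.35
position: [480.7, -373.4, 8.1]
ee_rot: [0.999, -0.032, 0.034, 0.0]
contact_force: [0.4, 0.3, -0.0]
gripper_width: 85.4
```

```bash
python3 -c "
from h import *
go([481.5,-373,9],-3.6)
im=arm.get_image('side');cv2.imwrite('pics/p2.png',cv2.resize(im[220:360,260:400],None,fx=4.2,fy=4.2,interpolation=2)[:,:,::-1])"
```

```text
t12.3 [ 480.7 -373.4    8.1] xyaw -3.7 tilt [ 3.8 -0.2] F [ 0.4  0.3 -0. ] T [ 0.   0.1 -0. ] w 85.4
shift now [ 0.8 -0.5 -0.8] |d| 1.2725432379495587
roll -0.0807534822270668 shift if rolled first [ 0.8 -0.5 -0.8]
```

View pics/p2.png

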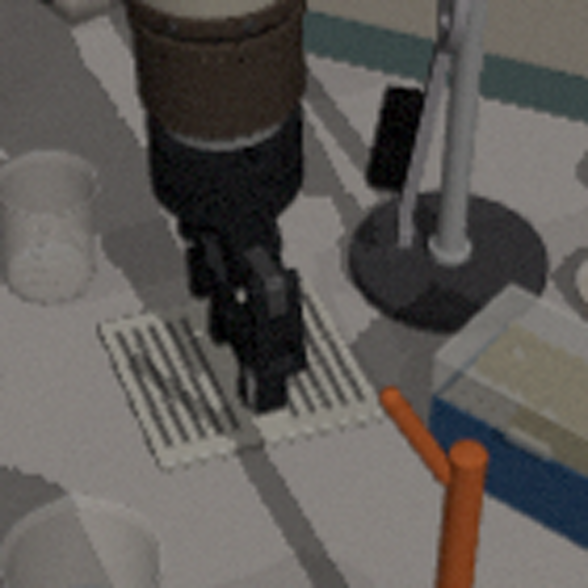

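Call:
arm_command(commands=[0,0,0,0,0,0,0,0,0,0,0,0,0,0,0,0,0,0,0,0], jaw=0)

```text
clock: 12.9
position: [481.9, -373.7, 10.3]
ee_rot: [0.999, -0.032, 0.035, 0.001]
contact_force: [0.2, -1.1, -1.5]
gripper_width: 59.0
```

Call:
arm_command(commands=[0,0,-0.01,0,0,0,-0.02,0,0,0,-0.03,0,0,0,-0.03,0,0,0,-0.03,0])

```text
clock: 13.4
position: [469.5, -371.5, 130.0]
ee_rot: [0.999, -0.033, 0.029, -0.002]
contact_force: [0.5, -0.0, -2.0]
gripper_width: 58.6
```

```bash
python3 -c "
from h import *
go([547,33,250],18)
im=arm.get_image('side');cv2.imwrite('pics/p3.png',cv2.resize(im[190:330,240:400],None,fx=4.2,fy=4.2,interpolation=2)[:,:,::-1])"
```

```text
t13.4 [ 469.5 -371.5  130. ] xyaw -3.7 tilt [3.3 0.1] F [ 0.5 -0.  -2. ] T [-0.   0.1 -0. ] w 58.6
shift now [  57.8 -409.3 -114.5] |d| 428.9379539988608
roll -21.740670867493378 shift if rolled first [ 205.3 -358.8 -114.5]
```

View pics/p3.png

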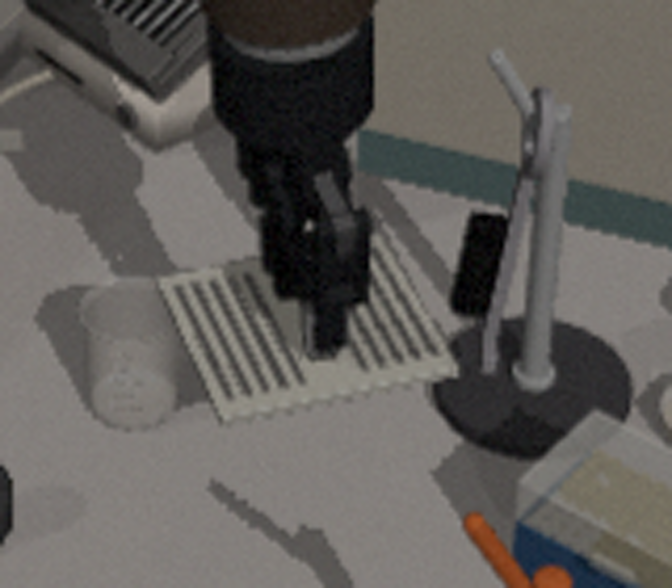

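Call:
arm_command(commands=[0,0,-0.02,0,0,0,-0.03,0,0,0,-0.03,0,0,0,-0.02,0,0,0,-0.01,0])

```text
clock: 13.95
position: [462.7, -372.3, 253.7]
ee_rot: [0.999, -0.032, 0.035, 0.001]
contact_force: [0.2, -0.9, -2.1]
gripper_width: 58.4
```

Call:
arm_command(commands=[0,-0.015,0,-3,0.005,-0.025,0,-4,0.005,-0.03,0,-4,0.01,-0.035,0,-4,0.01,-0.035,0,-3])

```text
clock: 14.45
position: [477.3, -225.6, 250.9]
ee_rot: [0.991, 0.13, 0.032, 0.006]
contact_force: [0.7, 0.0, -1.1]
gripper_width: 58.6
```

```bash
python3 -c "
from h import *
go([547,33,230],18)"
```

```text
t14.4 [ 477.3 -225.6  250.9] xyaw 15.0 tilt [ 3.8 -0.2] F [ 0.7  0.  -1.1] T [0.1 0.1 0. ] w 58.6
shift now [ 132.7 -232.3   24.7] |d| 268.62139820848535
roll -2.9941194556573976 shift if rolled first [ 144.6 -225.    24.7]
```

Call:
arm_command(commands=[0.016,-0.03,0,0,0.018,-0.034,0,0,0.018,-0.034,0,0,0.018,-0.034,0,0,0.018,-0.034,0,0])

```text
clock: 14.95
position: [512.4, -31.3, 246.6]
ee_rot: [0.991, 0.135, 0.026, 0.004]
contact_force: [-0.1, 0.3, -1.8]
gripper_width: 58.8
```

Call:
arm_command(commands=[0.016,-0.024,0,-1.5,0.012,-0.014,0,-1.5,0.005,-0.005,0,0,0,0,0,0,0,0,0,0])

```text
clock: 15.45
position: [527.3, 27.3, 241.7]
ee_rot: [0.986, 0.168, 0.021, 0.004]
contact_force: [-0.0, -0.3, -1.5]
gripper_width: 58.6
```

```bash
python3 -c "
from h import *
go([547,33,230],18)
im=arm.get_image('side');cv2.imwrite('pics/p4.png',cv2.resize(im[100:250,210:370],None,fx=4.2,fy=4,interpolation=2)[:,:,::-1])
im=arm.get_image('top');cv2.imwrite('pics/p4t.png',cv2.resize(im[120:300,60:260],None,fx=3.3,fy=3.3,interpolation=2)[:,:,::-1])
W=arm.camera_info('side')['world_from_camera'];print(arm.regions_of('side','bottle')[0]['confidence'])
for n in('side','top'):
  W=arm.camera_info(n)['world_from_camera']
  for t in ('panel_center','key_eye','key_center'):
    for r in arm.place_of(n,t)[:2]:print(n,t,round(r['confidence'],2),(W@np.append(r['centre'],1))[:3])"
```

```text
t15.4 [527.3  27.3 241.7] xyaw 19.4 tilt [ 2.4 -0. ] F [-0.  -0.3 -1.5] T [-0.1  0.1  0. ] w 58.6
shift now [20.   1.  12.6] |d| 23.6409291788823
roll 1.3745527557534274 shift if rolled first [20.   0.5 12.6]
0.93
side panel_center 0.72 [524.   30.6 252.7]
side key_center 0.59 [ 594.6 -331.9  100.7]
side key_center 0.53 [ 613.2 -333.2  182. ]
top panel_center 0.97 [525.9  26.  251.8]
top key_eye 0.62 [ 613.5 -336.5  179. ]
top key_center 0.76 [ 586.8 -332.2   92. ]
```

View pics/p4.png

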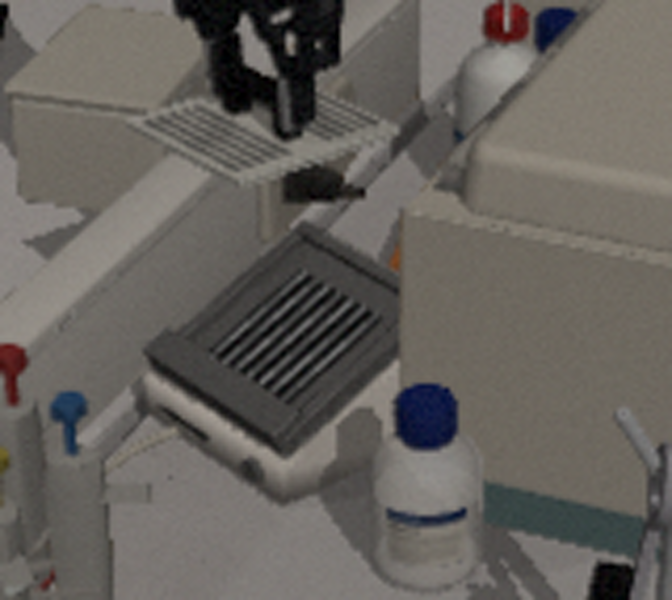

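View pics/p4t.png

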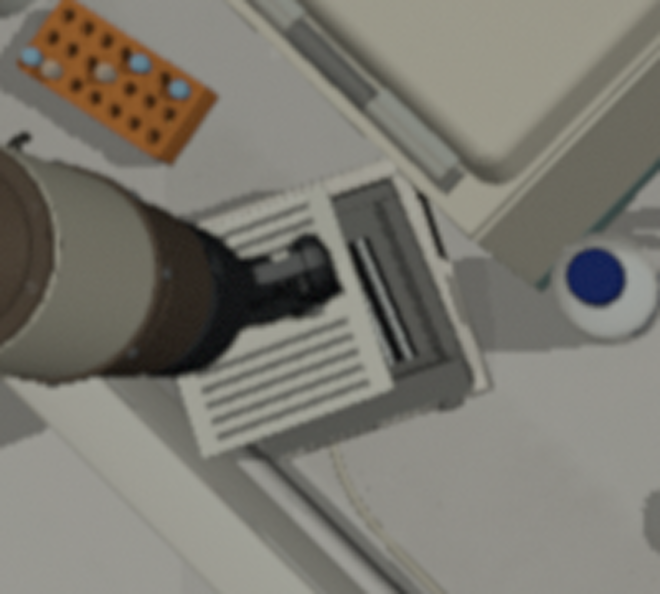

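```bash
python3 -c "
from h import *
print('base',ray('top',223.6,208,0)); 
for z in(150,200,250):print(z,ray('top',205.5,192.7,z), ray('top',60+400/3.3,120+165/3.3,z))
print(ray('side',210+405/4.2,100+600/4,0))
for z in(100,130,160):print(z,ray('top',60+180/3.3,120+395/3.3,z),ray('side',210+215/4.2,100+180/4,z))
"
```

```text
base [571.4 -88.2   0. ]
150 [582.4 -77.7 150. ] [628.8 -29.8 150. ]
200 [574.2 -87.7 200. ] [618.4 -42.1 200. ]
250 [566.1 -97.7 250. ] [608.  -54.3 250. ]
[ 541.2 -169.5    0. ]
100 [497.2 119.5 100. ] [556.4 212.8 100. ]
130 [494.8 108.4 130. ] [539.3 158.7 130. ]
160 [492.5  97.4 160. ] [522.2 104.7 160. ]
```

```bash
python3 -c "
from h import *
go([554,35,135],18)"
```

```text
t15.9 [528.1  27.3 242.6] xyaw 19.3 tilt [ 2.5 -0. ] F [ 0.6  0.2 -1.5] T [-0.   0.1  0. ] w 58.5
shift now [ 22.5  -0.3 108.6] |d| 110.92510374875238
roll 1.3372015765981757 shift if rolled first [ 22.5  -0.8 108.6]
```

Call:
arm_command(commands=[0.01,0,0.01,1.3,0.01,0,0.025,0,0.002,0,0.03,0,0,0,0.025,0,0,0,0.01,0])

```text
clock: 16.4
position: [558.9, 35.5, 141.1]
ee_rot: [0.988, 0.154, 0.026, 0.003]
contact_force: [-0.9, 0.8, -0.1]
gripper_width: 58.5
```

```bash
python3 -c "
from h import *
go([554,35,120],18)
im=arm.get_image('side');cv2.imwrite('pics/p5.png',cv2.resize(im[120:240,220:350],None,fx=5,fy=5,interpolation=2)[:,:,::-1])
"
```

```text
t16.4 [558.9  35.5 141.1] xyaw 17.7 tilt [3.  0.1] F [-0.9  0.8 -0.1] T [-0.   0.2 -0. ] w 58.5
shift now [-5.9 -1.3 20.8] |d| 21.629773003673673
roll -0.27797317001042643 shift if rolled first [-5.9 -1.4 20.8]
```

View pics/p5.png

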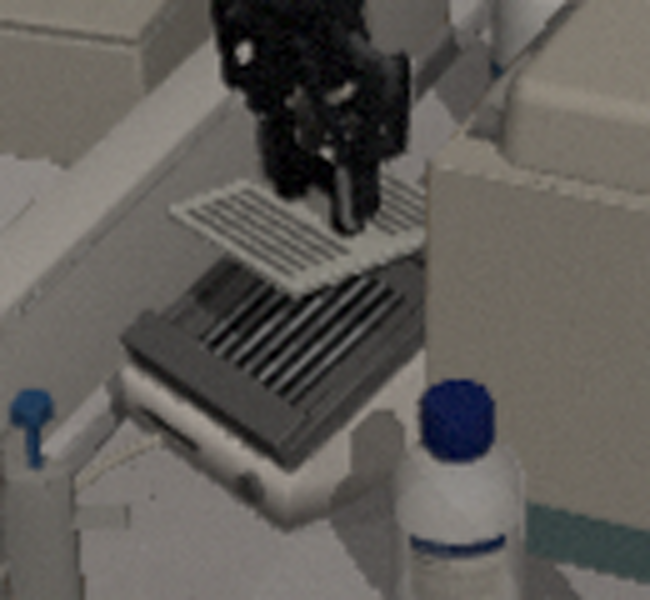

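Call:
arm_command(commands=[-0.004,-0.001,0.004,0,-0.002,0,0.006,0,0,0,0.005,0,0,0,0.005,0,0,0,0.004,0])

```text
clock: 16.95
position: [555.9, 34.7, 119.5]
ee_rot: [0.988, 0.155, 0.028, 0.004]
contact_force: [-6.7, -3.9, 14.1]
gripper_width: 58.5
```

Call:
arm_command(commands=[0,0,0.004,0,0,0,0.004,0,0,0,0.004,0,0,0,0.004,0,0,0,0,0])

```text
clock: 17.45
position: [559.0, 33.6, 117.5]
ee_rot: [0.987, 0.157, 0.035, 0.004]
contact_force: [-0.5, -0.5, -2.0]
gripper_width: 58.8
```

```bash
python3 -c "
from h import *
go([552,34.5,95],18)
im=arm.get_image('side');cv2.imwrite('pics/p6.png',cv2.resize(im[120:240,220:350],None,fx=5,fy=5,interpolation=2)[:,:,::-1])
"
```

```text
t17.4 [559.   33.6 117.5] xyaw 18.1 tilt [4.1 0.1] F [-0.5 -0.5 -2. ] T [0.  0.2 0. ] w 58.8
shift now [-7.9 -3.5 21.9] |d| 23.54801962611051
roll 0.14378669932381172 shift if rolled first [-7.9 -3.5 21.9]
```

View pics/p6.png

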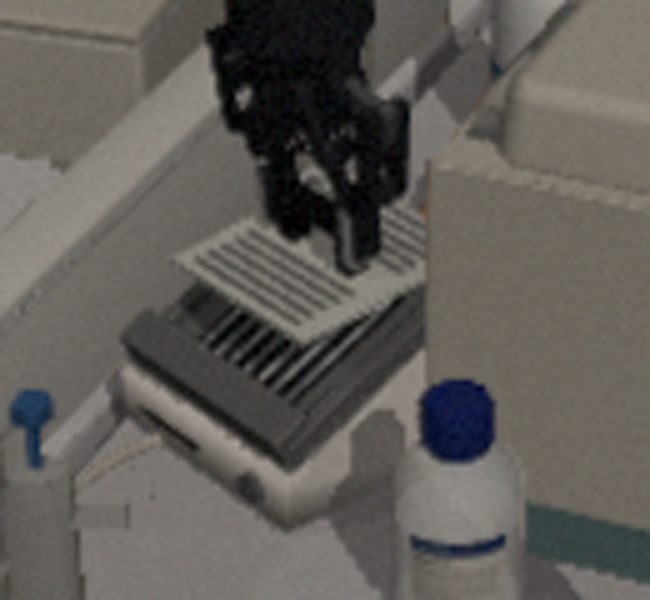

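Call:
arm_command(commands=[-0.003,-0.001,0.008,0,-0.003,-0.001,0.008,0,-0.002,-0.001,0.008,0,0,0,0.008,0,0,0,0.008,0])

```text
clock: 18.0
position: [554.7, 31.7, 94.8]
ee_rot: [0.987, 0.158, 0.04, 0.007]
contact_force: [-39.1, 6.9, 75.1]
gripper_width: 59.1
```

```bash
python3 -c "
from h import *
go([552,34.5,95],18)
im=arm.get_image('side');cv2.imwrite('pics/p7.png',cv2.resize(im[120:240,220:350],None,fx=5,fy=5,interpolation=2)[:,:,::-1])
"
```

```text
t18.0 [554.7  31.7  94.8] xyaw 18.3 tilt [ 4.7 -0.1] F [-39.1   6.9  75.1] T [ 3.2  8.6 -0.2] w 59.1
shift now [-1.6 -3.5 -0.4] |d| 3.844548547769847
roll 0.31074787660980974 shift if rolled first [-1.6 -3.4 -0.4]
```

View pics/p7.png

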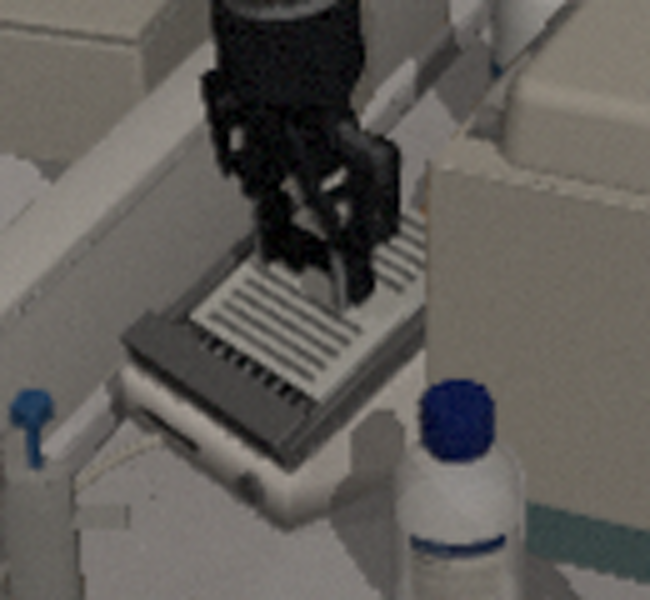

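Call:
arm_command(commands=[-0.001,-0.001,-0.003,0,-0.002,-0.002,0,0,0,0,0,0,0,0,0,0,0,0,0,0])

```text
clock: 18.55
position: [550.6, 34.4, 99.1]
ee_rot: [0.986, 0.158, 0.043, 0.006]
contact_force: [-0.1, -1.1, -1.4]
gripper_width: 58.9
```

```bash
python3 -c "
from h import *
go([552,34.5,95],18)
im=arm.get_image('side');cv2.imwrite('pics/p8.png',cv2.resize(im[120:240,220:350],None,fx=5,fy=5,interpolation=2)[:,:,::-1])
im=arm.get_image('top');cv2.imwrite('pics/p8t.png',cv2.resize(im[160:280,90:220],None,fx=5,fy=5,interpolation=2)[:,:,::-1])
"
```

```text
t18.6 [550.6  34.4  99.1] xyaw 18.3 tilt [5.  0.1] F [-0.1 -1.1 -1.4] T [0.  0.2 0. ] w 58.9
shift now [1.  0.2 4.3] |d| 4.372321013024158
roll 0.28967091828246794 shift if rolled first [1.  0.2 4.3]
```

View pics/p8.png

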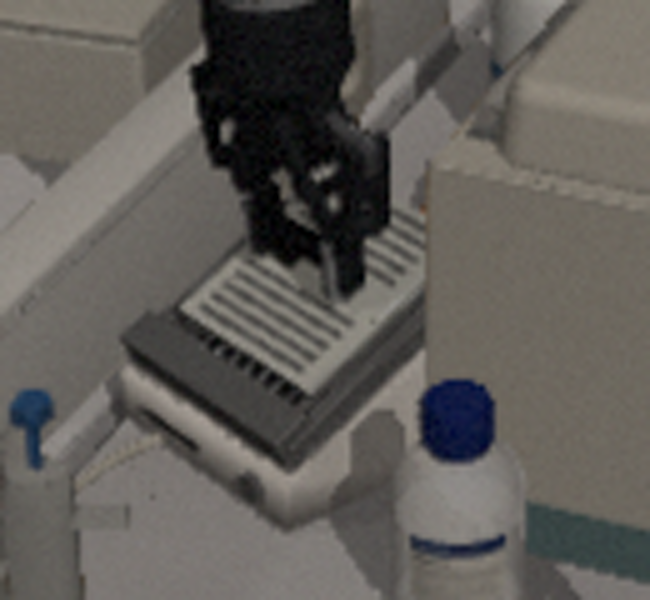

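View pics/p8t.png

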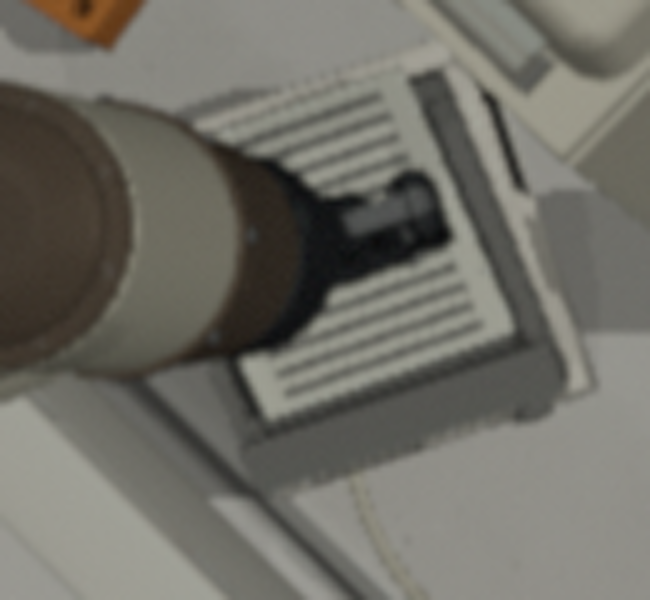

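Call:
arm_command(commands=[0,0,0.004,0,-0.005,0,0.002,0,-0.005,0,0.002,0,-0.005,0,0.002,0,0,0,0,0])

```text
clock: 19.15
position: [541.1, 31.1, 88.6]
ee_rot: [0.986, 0.159, 0.048, 0.005]
contact_force: [-0.0, -0.7, -0.8]
gripper_width: 58.8
```

```bash
cat >> h.py <<'E'
def piv():
    s,M,y=st();B=s['position']-19.7*M[:,2];d=B-np.array([547.5,33,74]);a=np.deg2rad(18)
    print("pivot u %.1f y %.1f h %.1f"%(d[0]*np.cos(a)+d[1]*np.sin(a),-d[0]*np.sin(a)+d[1]*np.cos(a),B[2]));return s
def pics(k):
    im=arm.get_image('side');a=cv2.resize(im[130:230,220:320],(400,400),interpolation=2)
    im=arm.get_image('top');b=cv2.resize(im[170:270,100:200],(400,400),interpolation=2)
    cv2.imwrite('pics/%s.png'%k,np.hstack([a,b])[:,:,::-1])
E
python3 -c "
from h import *
piv();pics('q1')"
```

```text
t19.1 [541.1  31.1  88.6] xyaw 18.4 tilt [5.6 0.3] F [-0.  -0.7 -0.8] T [0.2 0.1 0.1] w 58.8
pivot u -8.5 y 0.7 h 108.2
```

View pics/q1.png

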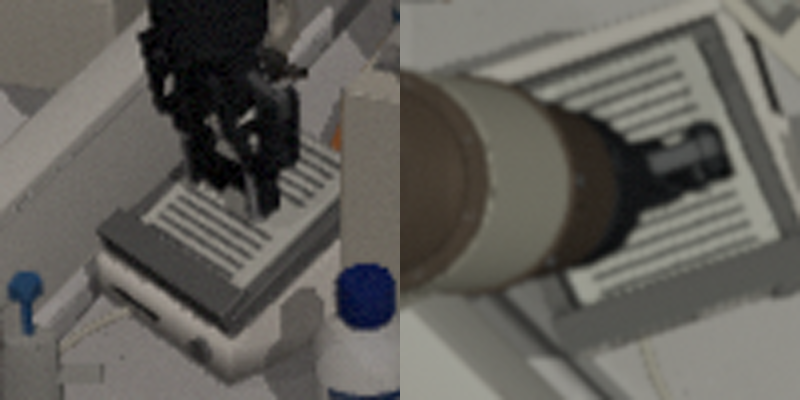

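Call:
arm_command(commands=[-0.003,0,0.001,0,-0.003,0,0.001,0,0,0,0,0,0,0,0,0,0,0,0,0])

```text
clock: 19.75
position: [535.5, 29.3, 85.2]
ee_rot: [0.986, 0.159, 0.048, 0.005]
contact_force: [2.0, 1.0, -3.4]
gripper_width: 58.6
```

```bash
python3 -c "
from h import *
piv();pics('q2')"
```

```text
t19.8 [535.5  29.3  85.2] xyaw 18.4 tilt [5.5 0.3] F [ 2.   1.  -3.4] T [ 0.4 -0.3  0.1] w 58.6
pivot u -14.4 y 0.7 h 104.8
```

View pics/q2.png

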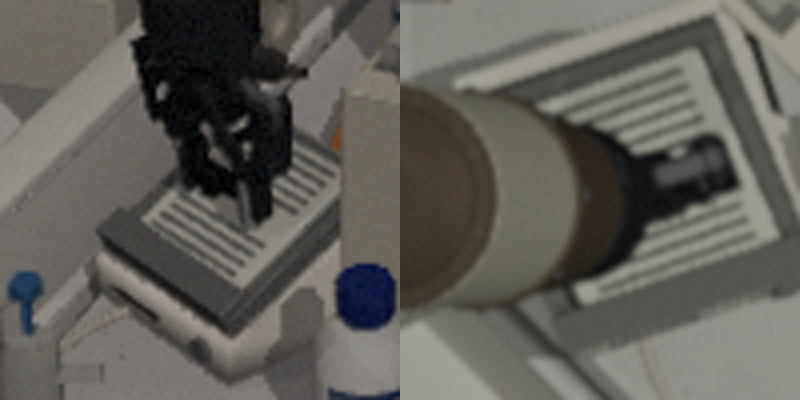

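Call:
arm_command(commands=[0.0015,0,0.004,0,0.0005,0,0.003,0,0,0,0.002,0,0,0,0,0,0,0,0,0])

```text
clock: 20.35
position: [536.4, 29.5, 79.0]
ee_rot: [0.986, 0.159, 0.046, 0.006]
contact_force: [0.9, 1.0, -1.3]
gripper_width: 58.8
```

```bash
python3 -c "
from h import *
piv()"
```

```text
t20.4 [536.4  29.5  79. ] xyaw 18.4 tilt [5.3 0.2] F [ 0.9  1.  -1.3] T [ 0.3 -0.   0. ] w 58.8
pivot u -13.4 y 0.6 h 98.6
```

Call:
arm_command(commands=[0,0,0,0,0,0,0,0,0,0,0,0,0,0,0,0,0,0,0,0], jaw=1)

```text
clock: 20.85
position: [535.8, 28.5, 78.0]
ee_rot: [0.986, 0.159, 0.044, 0.007]
contact_force: [-0.1, -0.2, -0.3]
gripper_width: 85.4
```

Call:
arm_command(commands=[0,0,-0.01,0,0,0,-0.02,0,0,0,-0.03,0,0,0,-0.04,0,0,0,-0.04,0])

```text
clock: 21.35
position: [519.5, 27.0, 218.0]
ee_rot: [0.987, 0.159, 0.037, 0.008]
contact_force: [0.6, -0.1, 0.9]
gripper_width: 85.6
```

Call:
arm_command(commands=[-0.04,0.0,-0.02,0,-0.04,0,0,0,-0.04,0,0,0,-0.02,0,0,0,0,0,0,0])

```text
clock: 21.85
position: [384.7, -17.6, 238.1]
ee_rot: [0.986, 0.159, 0.048, 0.006]
contact_force: [0.6, 0.7, -0.8]
gripper_width: 85.4
```

```bash
python3 -c "
from h import *
st();pics('q3')
a=np.deg2rad(18);b=np.deg2rad(25)
X=np.array([np.cos(b)*np.cos(a),np.cos(b)*np.sin(a),np.sin(b)]);Y=np.array([-np.sin(a),np.cos(a),0]);Z=np.cross(X,Y);Rb=np.array([X,Y,Z])
for n in('side','top'):
  W=arm.camera_info(n)['world_from_camera']
  for t in ('panel_center','lip','key_eye','key_center','bottle','beaker','peg'):
    for r in arm.place_of(n,t)[:2]:
      p=(W@np.append(r['centre'],1))[:3];print(n,t,round(r['confidence'],2),p,Rb@(p-np.array([547.5,33,74])))
im=arm.get_image('side');cv2.imwrite('pics/q3k.png',cv2.resize(im[180:310,300:440],None,fx=4.3,fy=4.3,interpolation=2)[:,:,::-1])
im=arm.get_image('side');cv2.imwrite('pics/q3b.png',cv2.resize(im[145:235,235:325],None,fx=6.6,fy=6.6,interpolation=2)[:,:,::-1])
im=arm.get_image('top');cv2.imwrite('pics/q3t.png',cv2.resize(im[165:265,100:215],None,fx=6,fy=6,interpolation=2)[:,:,::-1])
"
```

```text
t21.9 [384.7 -17.6 238.1] xyaw 18.4 tilt [5.6 0.2] F [ 0.6  0.7 -0.8] T [0.  0.1 0. ] w 85.4
side panel_center 0.92 [540.4  32.6  91. ] [ 1.   1.8 18.3]
side lip 0.67 [502.3  19.2  66. ] [-46.2   0.9  12.7]
side key_eye 0.76 [ 616.5 -332.2  182.7] [   3.1 -368.6  118.5]
side key_center 0.77 [ 593.1 -337.5   96.4] [ -55.  -366.4   50.4]
side bottle 0.58 [ 569.7 -142.5   -0.3] [ -61.5 -173.8  -53.4]
side peg 0.61 [ 616.4 -338.   181.5] [   0.9 -374.2  118.2]
side peg 0.59 [ 462.  -625.3  179.1] [-213.6 -599.6  215.6]
top panel_center 0.9 [537.6  31.4  92.5] [-1.2  1.6 21. ]
top panel_center 0.62 [ 588.1 -332.    93.4] [ -59.1 -359.7   48.9]
top lip 0.65 [498.8  17.8  67.5] [-49.    0.6  15.7]
top key_eye 0.61 [ 613.4 -337.5  179.8] [  -2.3 -372.7  117.8]
top key_eye 0.34 [497.9  17.7  68.4] [-49.4   0.8  16.8]
top key_center 0.76 [ 586.1 -331.9   96.2] [ -59.5 -359.    52.3]
top bottle 0.71 [ 563.5 -138.1   -2.7] [ -66.6 -167.6  -53.6]
top beaker 0.81 [ 414.7 -266.4    0.3] [-229.4 -243.7   25.7]
top peg 0.49 [ 612.9 -336.7  175.1] [  -4.5 -371.8  113.6]
top peg 0.43 [ 461.3 -627.   178.8] [-214.9 -601.1  215.8]
```

View pics/q3b.png

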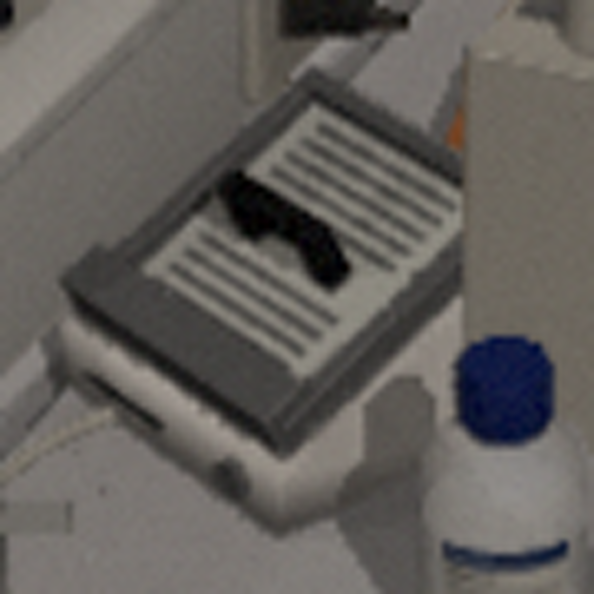

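View pics/q3k.png

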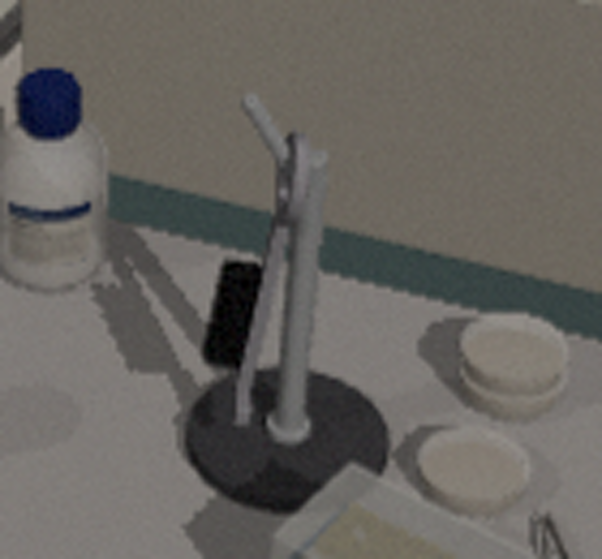

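View pics/q3t.png

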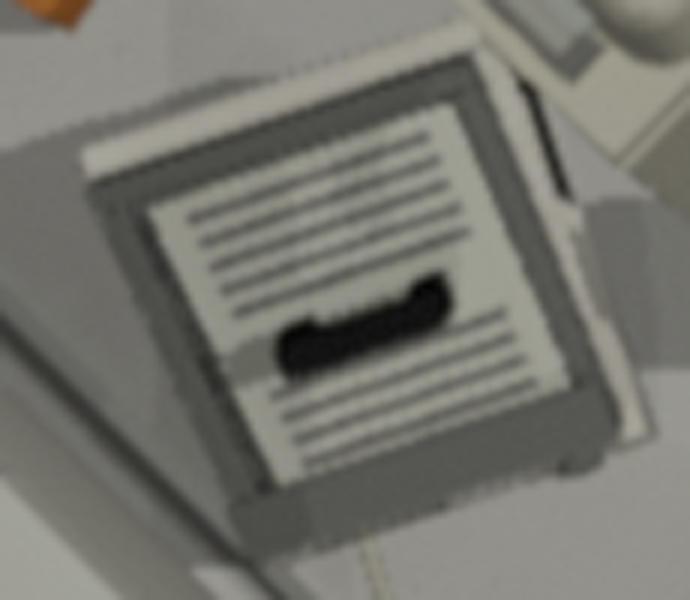

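```bash
python3 -c "
from h import *
im=arm.get_image('side');a=cv2.resize(im[195:295,335:395],None,fx=6,fy=6,interpolation=2)
im2=arm.get_image('top');b=cv2.resize(im2[150:200,310:370],None,fx=7,fy=7,interpolation=2)
cv2.imwrite('pics/r1.png',a[:,:,::-1]);cv2.imwrite('pics/r2.png',b[:,:,::-1])
a=np.deg2rad(18);bb=np.deg2rad(25)
X=np.array([np.cos(bb)*np.cos(a),np.cos(bb)*np.sin(a),np.sin(bb)]);Y=np.array([-np.sin(a),np.cos(a),0]);Z=np.cross(X,Y)
O=np.array([547.5,33,74])
for nm,p in (('flat',[(60,55,6),(60,-55,6),(-48,-55,6),(-48,55,6)]),('up8',[(60,55,14),(60,-55,14)])):
  for q in p:
    P=O+q[0]*X+q[1]*Y+q[2]*Z;print(nm,q,(proj('top',P)-[100,165])*6,(proj('side',P)-[235,145])*6.6)
"
```

```text
flat (60, 55, 6) [137.5 205.5] [312.4  99. ]
flat (60, -55, 6) [442.6 100.9] [484.1 205. ]
flat (-48, -55, 6) [560.8 381.4] [292.8 387.1]
flat (-48, 55, 6) [265.9 483.1] [126.4 271.8]
up8 (60, 55, 14) [133.  211.7] [305.7  86.1]
up8 (60, -55, 14) [440.1 106.4] [477.8 192.1]
```

View pics/r1.png

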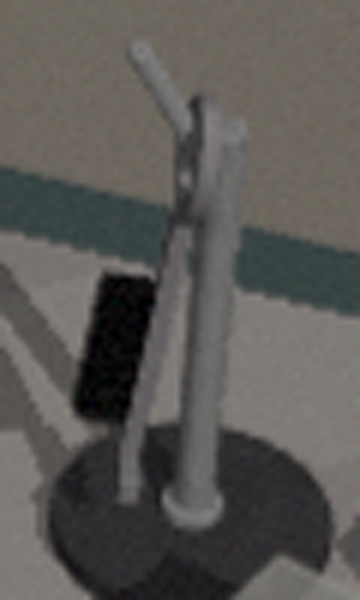

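View pics/r2.png

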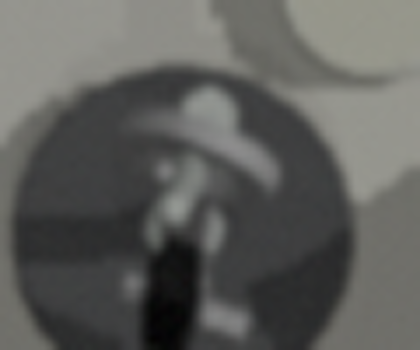

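```bash
python3 -c "
from h import *
for f in(0,4,8,12):
  for dh in(-6,0,6,12):
    P=np.array([614.4-.9*f,-335.5+.42*f,180+dh]);print(f,dh,proj('side',P),proj('top',P),'pegz %.1f'%(f*.5+dh*.866),'pegx %.1f'%(-f*.866+dh*.5))
for n in('side','top'):
  W=arm.camera_info(n)['world_from_camera']
  for k in range(4):
    arm.get_image(n)
    for r in arm.place_of(n,'key_eye')[:1]+arm.place_of(n,'peg')[:2]: print(n,round(r['confidence'],2),(W@np.append(r['centre'],1))[:3])
"
```

```text
0 -6 [368.1 222.9] [336.5 171.5] pegz -5.2 pegx -3.0
0 0 [368.3 220.6] [336.6 170.9] pegz 0.0 pegx 0.0
0 6 [368.5 218.3] [336.7 170.2] pegz 5.2 pegx 3.0
0 12 [368.7 216. ] [336.9 169.6] pegz 10.4 pegx 6.0
4 -6 [366.2 222.9] [335.7 173.3] pegz -3.2 pegx -6.5
4 0 [366.4 220.6] [335.8 172.7] pegz 2.0 pegx -3.5
4 6 [366.6 218.3] [335.9 172.1] pegz 7.2 pegx -0.5
4 12 [366.8 216. ] [336.  171.5] pegz 12.4 pegx 2.5
8 -6 [364.4 222.8] [334.8 175.2] pegz -1.2 pegx -9.9
8 0 [364.6 220.5] [334.9 174.6] pegz 4.0 pegx -6.9
8 6 [364.7 218.2] [335.1 174. ] pegz 9.2 pegx -3.9
8 12 [364.9 215.9] [335.2 173.4] pegz 14.4 pegx -0.9
12 -6 [362.5 222.7] [334.  177.1] pegz 0.8 pegx -13.4
12 0 [362.7 220.4] [334.1 176.5] pegz 6.0 pegx -10.4
12 6 [362.9 218.1] [334.2 175.9] pegz 11.2 pegx -7.4
12 12 [363.1 215.8] [334.3 175.3] pegz 16.4 pegx -4.4
side 0.84 [ 614.  -333.9  182.1]
side 0.66 [ 612.3 -334.6  178.7]
side 0.52 [ 460.6 -625.   179.3]
side 0.93 [ 613.  -334.7  181.1]
side 0.48 [ 615.2 -337.3  181.5]
side 0.43 [ 464.6 -625.8  181. ]
side 0.59 [ 613.1 -333.7  181.7]
side 0.72 [ 460.3 -623.9  179.9]
side 0.45 [ 615.  -336.5  180.1]
side 0.6 [ 613.2 -333.   180.8]
side 0.63 [ 463.2 -624.4  180.6]
side 0.54 [ 611.4 -338.9  186.6]
top 0.89 [ 612.6 -335.5  180. ]
top 0.43 [ 612.7 -338.2  179.3]
top 0.73 [ 615.5 -335.7  178.8]
top 0.61 [ 612.1 -333.9  180. ]
top 0.55 [ 461.6 -624.4  178.2]
top 0.75 [ 612.9 -338.3  177.2]
top 0.58 [ 463.9 -627.5  180.1]
top 0.42 [ 587.6 -333.1   96.5]
top 0.67 [ 616.3 -336.   176.2]
top 0.46 [ 461.4 -630.3  179.6]
```

```bash
python3 -c "
from h import *
st();print(arm.job_done())"
```

```text
t24.1 [387.1 -16.7 237.3] xyaw 18.4 tilt [5.5 0.1] F [-0.3 -0.3 -0.4] T [-0.   0.2 -0.1] w 85.6
the job is handed in; nothing more can be done
None
```

The panel is in the bay and the key is hanging on the grey stand's peg. Both are released, and I handed the job in at 24.1 s; no verdict was reported.

- **Key:** I gripped it by its grip, lowered the ring eye over the peg and let go. It hangs leaning about 0.28 rad (limit 0.6). The eye measures about 2 mm up the peg from its root and within about 5 mm of the peg's axis.
- **Panel:** I held it by the ends of its handle and tilted it against the bay's upper wall. Then I slid its lower edge under the lip, lowered it flat and released it. The networks put its centre within about 1–2 mm of the bay's centre along and across the slope. Its far corners match a flat panel in both pictures.
- **Bottle and beaker:** both still stand where they were, within about 5 mm, which is the measuring error.
- **Robot:** it was clear of everything, with about zero contact force.

**Checks that disagreed or came near a limit:**
- The panel's height read 18.3 mm in the side camera and 21.0 mm in the top camera. The nominal is 18 and the limit 21.5, so I took it as home on the corner match.
- My bay centre differed from the networks' by about 4–5 mm across the slope.
- The wrist force peaked at about 85 N while I tilted the panel (limit 120). I backed off at once.
- A rough geometric estimate put the eye about 15 mm up the peg, which the pictures did not bear out. Either value is inside the limits.

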